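# Gauge the filled sample tins and lid them

## Task

Check the two or three filled tins on the bench in the bench caliper, one after another from the narrowest to the widest: stand the tin between the jaws and slide the jaw gently shut by its post until it presses the tin and the sprung anvil behind it yields a few millimetres, then open up again. Stand every checked tin upright on the black mat and close it with the lid of its own diameter, fully seated on its shoulder. When all are done slide the empty caliper's jaw fully home, and leave the tape, jar, tools and other bystanders where they are.

Things in the scene. Friction and masses are not known exactly. Their poses are not given: they have to be found in the camera images.
- gauge: Bench caliper fixed flat on the table. A steel beam 200 mm long runs along its y axis at x = +45 mm (26 mm wide, top 26 mm high), a 34 mm high block at its +y end. Two jaw arms, 14 mm thick, 6 to 30 mm high, reach from the beam to x = -64 mm (towards the robot): +y arm the anvil, -y arm the sliding jaw. Origin on the table; z up. Tins stand on the table between the arms.
- spot (a point): Point of the gauge (fixed to it, on the table surface, at x = -35 mm, y = 0 of the gauge frame, axes the same) midway along the free length of the jaw arms: a tin's centre should have about this x when it is gauged. The anvil's face is at y = +50 mm from it.
- anvil: The +y jaw arm, the measuring anvil: its face (looking to -y) is at y = +50 mm of the gauge frame. It is sprung: it gives way to +y by up to 12 mm with 0.8 N per mm, and springs back. Its origin coincides with the gauge's origin when at rest.
- jaw (a joint): Gap in m between the sliding jaw and the anvil at rest: 0 = home (faces meet), 0.100 = fully open. It grows as the jaw moves along gauge -y. The slide has about 2 N of friction and stays where it is left.
- post_top (a point): Centre of the top of the upright post on the sliding jaw's carriage by which it is pushed: 14 mm diameter, from 34 to 74 mm above the table, over the beam (gauge x = +45 mm, gauge y = +24 mm minus the jaw's gap).
- mat: Thin black rubber mat fixed on the table, 240 mm along its x, 120 mm along its y, 2 mm thick. Origin: centre of its underside, on the table.
- tin_small: The small round aluminium tin filled with orange sweets: 40 mm diameter, 34 mm high to its shoulder, above it a neck 29 mm in diameter (its top edge bevelled) and 8 mm high (42 mm in all), 0.1 to 0.2 kg. Origin: centre of its underside, z up. May be absent.
- lid_small: The black plastic lid of the small tin: 40 mm outer diameter (as its tin), 14 mm high, a skirt open below, 35 mm inside and 10 mm deep, slipping over the tin's neck with 3 mm play all round, then rests on its shoulder (origin 34 mm above the tin's). Origin: centre of the skirt's lower edge, z up. Starts skirt down on the table; always present.
- tin_medium: The medium round aluminium tin filled with orange sweets: 48 mm diameter, 34 mm high to its shoulder, above it a neck 37 mm in diameter (its top edge bevelled) and 8 mm high (42 mm in all), 0.1 to 0.2 kg. Origin: centre of its underside, z up. May be absent.
- lid_medium: The black plastic lid of the medium tin: 48 mm outer diameter (as its tin), 14 mm high, a skirt open below, 43 mm inside and 10 mm deep, slipping over the tin's neck with 3 mm play all round, then rests on its shoulder (origin 34 mm above the tin's). Origin: centre of the skirt's lower edge, z up. Starts skirt down on the table; always present.
- tin_large: The large round aluminium tin filled with orange sweets: 56 mm diameter, 34 mm high to its shoulder, above it a neck 45 mm in diameter (its top edge bevelled) and 8 mm high (42 mm in all), 0.1 to 0.2 kg. Origin: centre of its underside, z up. May be absent.
- lid_large: The black plastic lid of the large tin: 56 mm outer diameter (as its tin), 14 mm high, a skirt open below, 51 mm inside and 10 mm deep, slipping over the tin's neck with 3 mm play all round, then rests on its shoulder (origin 34 mm above the tin's). Origin: centre of the skirt's lower edge, z up. Starts skirt down on the table; always present.
- tape: Bystander: cardboard roll of tape lying flat, 76 mm diameter, 24 mm high, origin at its underside.
- jar: Bystander: closed jar, 52 mm diameter, 75 mm high, origin at its underside.
- driver: Bystander: screwdriver, about 200 mm long, lying along its x.
- scraper: Bystander: spatula-like scraper, about 280 mm long, lying along its x.
- spray: Bystander: bottle, 70 mm diameter, 190 mm high, at the side.
- gloves: Bystander: cardboard glove box, 120 x 200 x 70 mm, at the side.
- cup: Bystander: white cup, 80 mm diameter, 90 mm high, at the side.

How it is judged (in metres and radians):
On the way, in this order (a step that is already met when the one before it is completed fails the run):
1. the small tin, standing, is pressed between sliding jaw and anvil (over 2 N on each) (contact force between each of jaw, anvil and tin_small above 2 N and angle between tin_small's own z axis and vertical below 0.15 rad), for 0.2 s.
2. the medium tin, standing, is pressed between sliding jaw and anvil (over 2 N on each) (contact force between each of jaw, anvil and tin_medium above 2 N and angle between tin_medium's own z axis and vertical below 0.15 rad), for 0.2 s.
3. the large tin, standing, is pressed between sliding jaw and anvil (over 2 N on each) (contact force between each of jaw, anvil and tin_large above 2 N and angle between tin_large's own z axis and vertical below 0.15 rad), for 0.2 s.
At the end, for the whole second after the job is handed in: Every tin present stands upright (within 0.1 rad) and still with its centre over the mat, its own lid seated level on its shoulder (within 5 mm sideways, 4 mm in height); the caliper's jaw is home (gap under 4 mm) (x of tin_small in the frame of mat between -0.12 and 0.12 m and y of tin_small in the frame of mat between -0.06 and 0.06 m and angle between each of tin_small, tin_medium, tin_large's own z axis and vertical below 0.1 rad and height (world z) of each of tin_small, tin_medium, tin_large below 0.01 m and linear speed of each of tin_small, tin_medium, tin_large below 0.02 m/s and horizontal distance between lid_small and tin_small below 0.005 m and z of lid_small in the frame of tin_small between 0.03 and 0.038 m and angle between the z axis of lid_small and the z axis of tin_small, either way round below 0.1 rad and x of tin_medium in the frame of mat between -0.12 and 0.12 m and y of tin_medium in the frame of mat between -0.06 and 0.06 m and horizontal distance between lid_medium and tin_medium below 0.005 m and z of lid_medium in the frame of tin_medium between 0.03 and 0.038 m and angle between the z axis of lid_medium and the z axis of tin_medium, either way round below 0.1 rad and x of tin_large in the frame of mat between -0.12 and 0.12 m and y of tin_large in the frame of mat between -0.06 and 0.06 m and horizontal distance between lid_large and tin_large below 0.005 m and z of lid_large in the frame of tin_large between 0.03 and 0.038 m and angle between the z axis of lid_large and the z axis of tin_large, either way round below 0.1 rad and value of joint jaw below 0.004 m); the robot touches nothing.
It fails at once if a tin is squeezed in the caliper with over 40 N (contact force between jaw and tin_small above 40 N or contact force between jaw and tin_medium above 40 N or contact force between jaw and tin_large above 40 N).
It fails at once if a bystander is moved by more than 40 mm (distance of any of tape, jar, driver, scraper, spray, gloves, cup from where it was at the start of the episode above 0.04 m).
Of tin_small, tin_medium, tin_large only 2 to 3 are there at a start; the rules pass over those that are not, and their reading is None.
At some moment in a run one of tin_small, tin_medium, tin_large may be knocked a few centimetres aside while the robot is not near it.
It also fails if it takes over 210 s, if anything falls off the work surface, if the arm or the gripper's body presses on something with over 40 N, if the wrist force passes 120 N, or if a joint passes its speed limit or range.

## Robot

A 6-joint arm with a two-finger parallel gripper is mounted at the origin on the work surface. World frame = base frame: x ahead of the robot, y to its left, z up, the work surface at z = 0. Lengths are in m, angles in degrees, forces in N, time in s.
With the tool pointing down it reaches from about 0.25 to 0.8 m from the base axis. Payload 8.5 kg.
Tool frame: the origin (TCP) lies on the centre line of the jaws, within the pads' length; the fingertips stand manip.nose_length ahead of it and the grasp point (between the pads) lies 8 mm behind it (manip.nose_length is the distance from the TCP to the fingertips, in m); x points along the fingers, y is the direction in which the jaws open and shut, and the axes are right-handed (so a half turn about x gives the same grasp; the last joint's range is limited). The gripper opens to 85 mm and grips with 20 to 120 N. Pads are 22 mm wide; open, the fingers measure 114 mm over their backs; the gripper's body (76 mm by 85 mm) begins 54 mm behind the grasp point. The pads swing forward as they close: fully open they stand 13 mm farther back than shut.
Start: joints at [-70.187, 13.648, -0.773, 75.585, 0, 90], TCP at [0.178, -0.494, 0.242] pointing down, gripper open.
Joint ranges: [-152.45, 152.45], [-59.26, 108.67], [-65.41, 83.53], [-104.44, 129.93], [-82.83, 76.93], [-180, 180]. Speed limits (degrees/s): [127.2, 127.2, 159.86, 180, 180, 180].

## Interface

Orientations are given as [roll, pitch, yaw] about the fixed x, y, z axes, in that order (R = Rz(yaw) Ry(pitch) Rx(roll)).
In Python, from plant import manip gives the robot as it stands.
- The arm moves only by the tool arm_command, never from a script. Its arguments are lists of equal length, an entry for each row: "slide": the shift along the tool's x, y, z in cm, a list of three; "rot": the turn, a rotation vector about the tool's x, y, z in rad, a list of three; "fingers": the closure, from 0 (fully open) to 1 (shut). A call has exactly 8 rows; each row is the pose to reach, as a shift and turn from the pose commanded when the call began, along the tool's axes at that moment; what a row does not reach only later rows make up. A row lasts 1/12 s, in which the tool goes at most 41.7 mm and 7.16 degrees, less where a joint would pass 70% of its speed; a pose out of reach is approached as far as the arm can. A call with a gripper value outside its range is refused whole. The fingers move at their own pace and stop on an object; "squeeze" is the grip in N (left out, the last holds). Time passes only in rows, so rows that repeat a pose let the fingers close, or fill a call up. It gives the time, the measured TCP pose, the force and the opening at its end, in the units of the state.
- manip.read_state(): the state, without advancing time (a new reading comes with each control period).
- manip.read_camera(name): name is "scene" or "top" or "wrist"; returns the picture (420x560x3 uint8, blue, green, red); there is no depth.
- manip.camera_info(name): a dict with "camera_matrix" (3x3 intrinsics, pixels), "origin" and "orientation" of the camera in the world. Camera axes: x right, y down, z forward; pixel columns grow to the right and rows downward; lengths in m; the calibration is good to about 2 mm. A picture is of the moment at which its call begins: read the wrist's pose just before it. camera_info takes no time and is no camera call; for the wrist camera it gives the pose at the moment of the call.
- manip.finish_job(): hands the job in, once; it reports no verdict.
The state is a dict: "time_s": time; "q": joint angles; "qd": joint speeds; "effort": joint torques, N m; "tcp_pos": TCP position; "ee_rot": TCP orientation; "contact_force": force on the tool from outside, world axes, zero at the start; "torque": the same for the moment, N m; "opening": opening from 0.0 (shut) to 1.0 (fully open).
Only numpy, scipy, OpenCV 4.12 (cv2) and the standard library are available. Lean on these libraries where they do the work, as an engineer would, in place of code of your own. Each camera call takes 0.05 s, during which the arm holds its last target.

## Working session

There is one attempt and no reset: what is moved stays moved. The work goes in short steps, Python scripts to look and compute and a tool call to move; the robot and the scene stay as the last step left them, time stands still between calls to the robot, and variables do not carry over. Pictures are saved under pics/ and viewed, and the job is handed in when it is done.

Besides the shell and the picture viewer there is one more tool, called after ">>>" by a JSON object that holds its "op" and its "data", one argument or row to a line. arm_command: Moves the arm, as the interface text tells. Its arguments: {"type":"object","properties":{"slide":{"type":"array"},"rot":{"type":"array"},"fingers":{"type":"array"},"squeeze":{"type":"number"}},"required":["slide","rot","fingers"]}

```bash
ls; mkdir -p pics
python3 - <<'E'
from plant import manip
import cv2
print(manip.read_state(), manip.nose_length)
for n in ("scene","top","wrist"):
    i=manip.camera_info(n); print(n,i)
    cv2.imwrite(f"pics/{n}0.png",manip.read_camera(n))
E
```

```text
pics
{'time_s': 0.0, 'q': array([-7.01880491e+01,  1.36813078e+01, -8.17880663e-01,  7.55851084e+01,
        1.77173457e-03,  9.00002939e+01]), 'qd': array([-0.0062189 ,  0.08556438, -0.01011117, -0.02081047, -0.01940569,
        0.01177819]), 'effort': array([ 1.03293849e-03, -5.38787627e+01,  3.46441662e+01,  1.83598849e-02,
        1.33888680e-04, -1.24721038e-05]), 'tcp_pos': array([ 0.17780861, -0.4935324 ,  0.24166804]), 'ee_rot': array([-91.20375984,  89.91568457, 108.60789591]), 'contact_force': array([ 0.32244723, -0.01403248, -0.24829586]), 'torque': array([-0.03075   ,  0.02976708, -0.00580486]), 'opening': 1.0018122137714542} 0.011
scene {'camera_matrix': array([[410.65454249,   0.        , 277.85424033],
       [  0.        , 410.65454249, 205.66349445],
       [  0.        ,   0.        ,   1.        ]]), 'origin': array([1.22783498, 0.03056543, 1.1204928 ]), 'orientation': array([-147.96778332,   -0.44027318,   95.9067417 ])}
top {'camera_matrix': array([[381.98537145,   0.        , 278.99815138],
       [  0.        , 381.98537145, 209.52760022],
       [  0.        ,   0.        ,   1.        ]]), 'origin': array([ 0.4243058 , -0.00536622,  1.12379295]), 'orientation': array([-171.7887856 ,    0.81711888,  -91.42439548])}
wrist {'camera_matrix': array([[329.80234815,   0.        , 274.76798876],
       [  0.        , 329.80234815, 212.1190836 ],
       [  0.        ,   0.        ,   1.        ]]), 'origin': array([ 0.25641946, -0.46513103,  0.37286822]), 'orientation': array([161.03133063,   0.16701774, -70.17978932])}
```

View pics/top0.png

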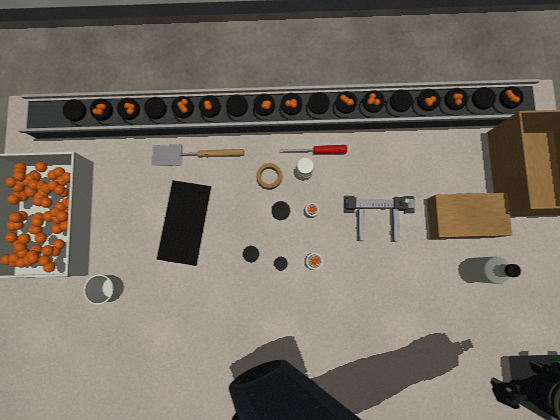

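View pics/scene0.png

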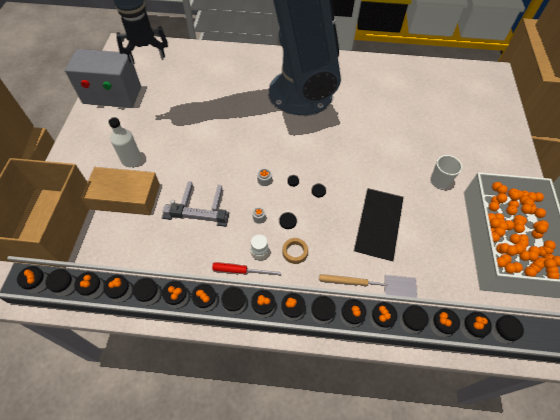

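View pics/wrist0.png

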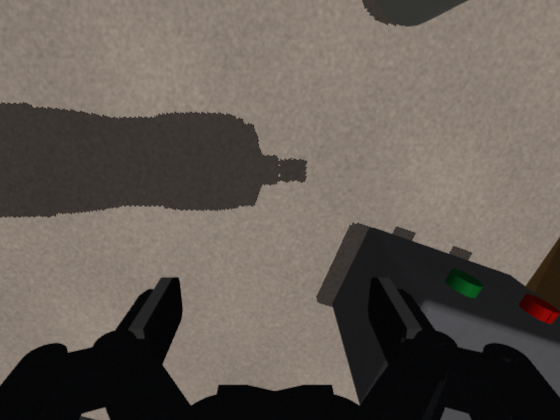

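The top view shows two tins, at about (312,210) and (314,261). Three black lids are at (281,211), (251,254) and (281,264). The mat is near (184,223) and the caliper beam near (378,204), with the anvil arm at (361,225) and the jaw arm at (396,223). Next I measure these.

```bash
cat > h.py <<'E'
from plant import manip
import cv2, numpy as np
from scipy.spatial.transform import Rotation as R
def rot(o): return R.from_euler('xyz',o,degrees=True).as_matrix()
def ray(info,uv):
    K=info['camera_matrix']; d=rot(info['orientation'])@np.linalg.inv(K)@np.array([uv[0],uv[1],1.]); return info['origin'],d
def toz(info,uv,z):
    o,d=ray(info,uv); return o+d*(z-o[2])/d[2]
def proj(info,p):
    c=rot(info['orientation']).T@(np.asarray(p,float)-info['origin']); q=info['camera_matrix']@c; return q[:2]/q[2]
def snap(cam,name=None):
    i=manip.camera_info(cam); im=manip.read_camera(cam)
    if name: cv2.imwrite(f'pics/{name}.png',im)
    return i,im
def blobs(mask,lo,hi):
    cs,_=cv2.findContours(mask.astype(np.uint8)*255,cv2.RETR_EXTERNAL,cv2.CHAIN_APPROX_NONE)
    return [c for c in cs if lo<cv2.contourArea(c)<hi]
def plan(p,yawdeg=None,tilt=None):
    """target TCP xyz; yawdeg = world direction of tool y (mod 180), tool x down. Prints slide cm/rot in tool frame"""
    s=manip.read_state(); Rm=rot(s['ee_rot'])
    sl=Rm.T@(np.asarray(p)-s['tcp_pos'])*100
    if yawdeg is None:
        yawdeg=np.degrees(np.arctan2(Rm[1,1],Rm[0,1]))
    best=None
    for k in (0,180):
        a=np.radians(yawdeg+k); y=np.array([np.cos(a),np.sin(a),0]); x=np.array([0,0,-1.]); z=np.cross(x,y)
        rv=R.from_matrix(Rm.T@np.column_stack([x,y,z])).as_rotvec()
        print('slide',np.round(sl,2),'rot',np.round(rv,3),'q6',round(s['q'][5],1))
def st():
    s=manip.read_state(); Rm=rot(s['ee_rot'])
    print('t',round(s['time_s'],2),'tcp',np.round(s['tcp_pos']*1000,1),'yyaw',round(np.degrees(np.arctan2(Rm[1,1],Rm[0,1])),1),'down',np.round(Rm[:,0],3),'F',np.round(s['contact_force'],1),'open',round(s['opening'],3),'q6',round(s['q'][5],1))
E
python3 - <<'E'
from h import *
st()
i,im=snap('top'); 
hsv=cv2.cvtColor(im,cv2.COLOR_BGR2HSV)
dark=im.max(2)<60
dark[:140]=0
for c in blobs(dark,60,6000):
    r=cv2.minAreaRect(c); m=cv2.moments(c); uv=(m['m10']/m['m00'],m['m01']/m['m00'])
    print('dark',np.round(uv,1),cv2.contourArea(c),r[1],'z14',toz(i,uv,.014).round(4))
    if cv2.contourArea(c)>2000: print([toz(i,b,.002).round(4)[:2] for b in cv2.boxPoints(r)])
    (_,rad)=cv2.minEnclosingCircle(c); print(' diam mm',round(2*np.sqrt(cv2.contourArea(c)/np.pi)*1.11/.382,1))
org=(hsv[...,0]<20)&(hsv[...,1]>170)&(hsv[...,2]>150); org[:140]=0; org[:,:100]=0
for c in blobs(org,8,600):
    m=cv2.moments(c); uv=(m['m10']/m['m00'],m['m01']/m['m00']); print('org',np.round(uv,1),cv2.contourArea(c),toz(i,uv,.042).round(4))
cv2.imwrite('pics/c1.png',cv2.resize(im[140:290,230:430],None,fx=4,fy=4,interpolation=cv2.INTER_CUBIC))
E
```

```text
t 0.15 tcp [ 177.8 -493.6  241.8] yyaw -70.2 down [-0.     0.001 -1.   ] F [-0.3 -0.7  0.9] open 0.999 q6 90.0
dark [282.7 395.3] 4987.0 (59.0, 131.0) z14 [0.0699 0.0092 0.014 ]
[array([0.1628, 0.1578]), array([ 0.1549, -0.2095]), array([ 0.0004, -0.201 ]), array([0.0074, 0.1588])]
 diam mm 231.5
dark [531.8 384.7] 3092.5 (64.0, 68.0) z14 [ 0.0833 -0.6713  0.014 ]
[array([ 0.1604, -0.5749]), array([ 0.1563, -0.7628]), array([-0.0101, -0.7414]), array([-0.0066, -0.5576])]
 diam mm 182.3
dark [511.9 270. ] 148.5 (12.0, 15.0) z14 [ 0.3931 -0.6517  0.014 ]
 diam mm 40.0
dark [280.2 263.2] 120.5 (12.020814895629883, 12.727920532226562) z14 [0.4287 0.0068 0.014 ]
 diam mm 36.0
dark [250.4 253.7] 175.0 (15.55634880065918, 14.849241256713867) z14 [0.4581 0.0923 0.014 ]
 diam mm 43.4
dark [280.2 210.4] 235.5 (17.0, 18.0) z14 [0.5821 0.0031 0.014 ]
 diam mm 50.3
dark [432.6 217.9] 246.5 (60.02093505859375, 31.494403839111328) z14 [ 0.548  -0.4398  0.014 ]
 diam mm 51.5
dark [372.6 209.6] 64.5 (67.84700012207031, 38.8228759765625) z14 [ 0.5773 -0.2674  0.014 ]
 diam mm 26.3
dark [183.8 222.7] 3047.5 (39.61545944213867, 81.78042602539062) z14 [0.5532 0.2866 0.014 ]
[array([0.4507, 0.3682]), array([0.6895, 0.3247]), array([0.6624, 0.2073]), array([0.4254, 0.254 ])]
 diam mm 181.0
dark [557.5 150.8] 68.5 (33.0, 5.0) z14 [ 0.7386 -0.825   0.014 ]
 diam mm 27.1
dark [512.2 176.3] 2259.0 (98.43158721923828, 48.537818908691406) z14 [ 0.6651 -0.6831  0.014 ]
[array([ 0.753 , -0.5766]), array([ 0.8217, -0.7121]), array([ 0.5538, -0.8189]), array([ 0.4892, -0.6872])]
 diam mm 155.8
org [315.  260.8] 14.0 [ 0.433 -0.091  0.042]
org [312.  208.9] 20.0 [ 0.58   -0.0882  0.042 ]
org [330.  148.5] 89.5 [ 0.7571 -0.1474  0.042 ]
```

View pics/c1.png

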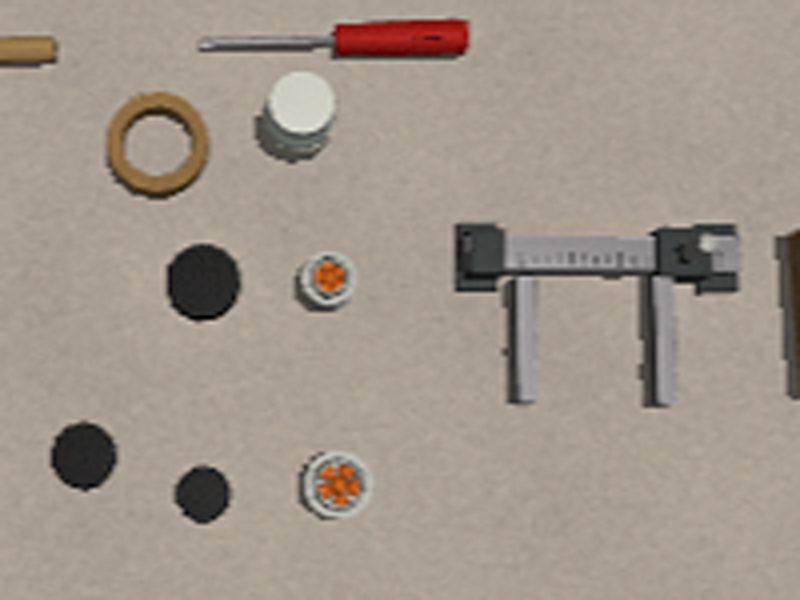

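Going by width, the upper tin (crop 327,278) is the small one and the lower (337,485) the medium one. There is no large tin. The gauge is nearly aligned with the world axes. I'll look at it closely with the wrist camera.

Run:
```python
from h import *
plan([.50,-.20,.27],0)
```

```text
slide [ -2.79 -16.72 -40.26] rot [-1.225e+00 -1.000e-03  1.000e-03] q6 90.0
slide [ -2.79 -16.72 -40.26] rot [1.917e+00 1.000e-03 1.000e-03] q6 90.0
```

>>> {"op": "arm_command", "data": {
  "slide": [
    [-0.3, -1.7, -4],
    [-0.6, -3.4, -8],
    [-0.9, -5, -12],
    [-1.2, -6.7, -16],
    [-1.5, -8.4, -20],
    [-1.8, -10, -24],
    [-2.1, -11.7, -28],
    [-2.4, -13.4, -32]
  ],
  "rot": [
    [-0.12, 0, 0],
    [-0.24, 0, 0],
    [-0.36, 0, 0],
    [-0.48, 0, 0],
    [-0.6, 0, 0],
    [-0.72, 0, 0],
    [-0.84, 0, 0],
    [-0.96, 0, 0]
  ],
  "fingers": [0, 0, 0, 0, 0, 0, 0, 0]
}}

```text
time_s: 0.87
tcp_pos: [0.4241, -0.2674, 0.2655]
ee_rot: [69.2, 90.0, -35.7]
contact_force: [0.4, -1.7, 0.3]
opening: 1.0
```

Run:
```python
from h import *
st()
plan([.50,-.20,.27],0)
```

```text
t 0.87 tcp [ 424.1 -267.4  265.5] yyaw -14.9 down [ 0. -0. -1.] F [ 0.4 -1.7  0.3] open 1.0 q6 72.6
slide [-0.45  5.61 -8.46] rot [-0.259  0.    -0.   ] q6 72.6
slide [-0.45  5.61 -8.46] rot [ 2.882 -0.    -0.   ] q6 72.6
```

>>> {"op": "arm_command", "data": {
  "slide": [
    [-0.1, 1.4, -2],
    [-0.2, 2.8, -4],
    [-0.3, 4.2, -6.3],
    [-0.45, 5.6, -8.5],
    [-0.45, 5.6, -8.5],
    [-0.45, 5.6, -8.5],
    [-0.45, 5.6, -8.5],
    [-0.45, 5.6, -8.5]
  ],
  "rot": [
    [-0.08, 0, 0],
    [-0.16, 0, 0],
    [-0.22, 0, 0],
    [-0.259, 0, 0],
    [-0.259, 0, 0],
    [-0.259, 0, 0],
    [-0.259, 0, 0],
    [-0.259, 0, 0]
  ],
  "fingers": [0, 0, 0, 0, 0, 0, 0, 0]
}}

```text
time_s: 1.53
tcp_pos: [0.4987, -0.2023, 0.2697]
ee_rot: [-95.9, 90.0, 173.7]
contact_force: [-1.0, -0.1, -0.3]
opening: 1.002
```

Run:
```python
from h import *
st(); i,im=snap('wrist','w1'); print(i)
```

```text
t 1.53 tcp [ 498.7 -202.3  269.7] yyaw -0.4 down [-0.  0. -1.] F [-1.  -0.1 -0.3] open 1.002 q6 68.3
{'camera_matrix': array([[329.80234815,   0.        , 274.76798876],
       [  0.        , 329.80234815, 212.1190836 ],
       [  0.        ,   0.        ,   1.        ]]), 'origin': array([ 0.49895251, -0.1182453 ,  0.40084771]), 'orientation': array([ 1.61119434e+02,  5.67861393e-02, -4.06980019e-01])}
```

View pics/w1.png

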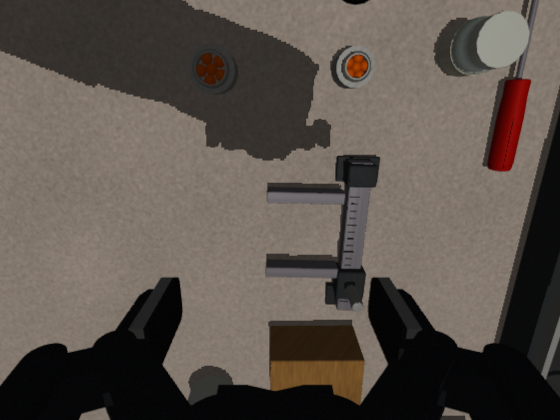

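The wrist view shows the gauge: anvil arm (267..345,193), jaw arm (266..337,268). The block is at (362,170) and the carriage at (349,285). The small tin is at (356,67) and the medium one at (212,68).

Run:
```python
import cv2
im=cv2.imread('pics/w1.png'); cv2.imwrite('pics/w1c.png',cv2.resize(im[145:320,255:390],None,fx=4.4,fy=3.4*1.0,interpolation=cv2.INTER_NEAREST))
im=cv2.resize(im[145:320,255:390],None,fx=3.4,fy=3.4,interpolation=cv2.INTER_NEAREST)
cv2.imwrite('pics/w1c.png',im)
```

```text
(no output)
```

View pics/w1c.png

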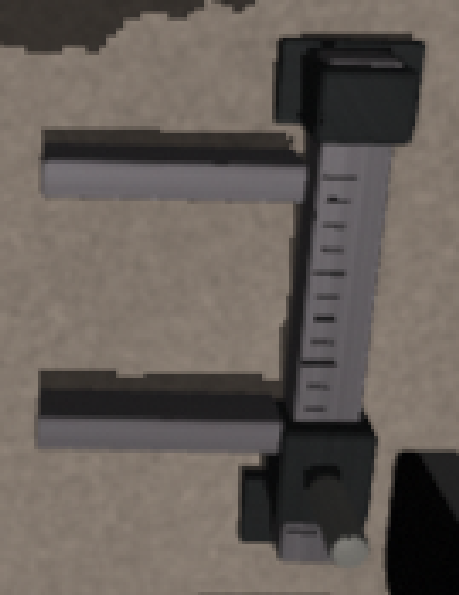

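Run:
```python
from h import *
st()
i={'camera_matrix':manip.camera_info('wrist')['camera_matrix'],'origin':np.array([0.49895251, -0.1182453 ,  0.40084771]), 'orientation':np.array([161.119434,.0567861393, -.406980019])}
f=lambda x,y:(255+x/3.4-.3,145+y/3.4-.3)
for n,p,z in [('anv +y L',(43,160),.03),('anv +y R',(304,167),.03),('anv face L',(43,196),.03),('anv face R',(304,201),.03),('jaw face L',(37,416),.03),('jaw face R',(282,420),.03),('jaw back L',(37,446),.03),('jaw back R',(280,450),.03),('post',(349,550),.074),('beam top L',(320,146),.026),('beamR',(391,146),.026),('beam L2',(294,420),.026),('beamR2',(362,420),.026)]:
    print(n,toz(i,f(*p),z).round(4)[:2])
for n,uv in (('small',(356,67)),('med',(212,68))): print(n,toz(i,uv,.042).round(4))
```

```text
t 1.58 tcp [ 498.6 -202.4  269.8] yyaw -0.4 down [-0.  0. -1.] F [-0.2 -0.3 -0.1] open 0.999 q6 68.3
anv +y L [ 0.4892 -0.22  ]
anv +y R [ 0.5787 -0.2231]
anv face L [ 0.489  -0.2329]
anv face R [ 0.5794 -0.2353]
jaw face L [ 0.4856 -0.3182]
jaw face R [ 0.5765 -0.3204]
jaw back L [ 0.4854 -0.3307]
jaw back R [ 0.5764 -0.333 ]
post [ 0.5929 -0.3464]
beam top L [ 0.5846 -0.2167]
beamR [ 0.6091 -0.2169]
beam L2 [ 0.5818 -0.3226]
beamR2 [ 0.6073 -0.3228]
small [ 0.58   -0.0883  0.042 ]
med [ 0.436  -0.0881  0.042 ]
```

Gauge yaw is about -1.5°, with its origin at (0.551,-0.2844) and the spot at (0.516,-0.2835). The gap is 85 mm. Now I go for the small tin at (0.580,-0.088), which both cameras agree on.

Run:
```python
from h import *
plan([.58,-.088,.10],-1.5)
```

```text
slide [ 16.98   8.05 -11.5 ] rot [ 0.019 -0.     0.   ] q6 68.3
slide [ 16.98   8.05 -11.5 ] rot [-3.123 -0.    -0.   ] q6 68.3
```

>>> {"op": "arm_command", "data": {
  "slide": [
    [2.8, 1.3, -1.9],
    [5.6, 2.7, -3.8],
    [8.5, 4, -5.7],
    [11.3, 5.4, -7.7],
    [14.2, 6.7, -9.6],
    [17, 8.05, -11.5],
    [17, 8.05, -11.5],
    [17, 8.05, -11.5]
  ],
  "rot": [
    [0.019, 0, 0],
    [0.019, 0, 0],
    [0.019, 0, 0],
    [0.019, 0, 0],
    [0.019, 0, 0],
    [0.019, 0, 0],
    [0.019, 0, 0],
    [0.019, 0, 0]
  ],
  "fingers": [0, 0, 0, 0, 0, 0, 0, 0]
}}

```text
time_s: 2.25
tcp_pos: [0.5794, -0.087, 0.0982]
ee_rot: [-95.5, 89.8, 173.0]
contact_force: [-0.2, -0.6, -0.1]
opening: 0.994
```

Run:
```python
from h import *
st(); i,im=snap('wrist','w2'); 
plan([.58,-.088,.022],-1.5)
print(proj(i,[.58,-.088,.042]),proj(i,manip.read_state()['tcp_pos']))
```

```text
t 2.25 tcp [579.4 -87.   98.2] yyaw -1.4 down [-0.003  0.    -1.   ] F [-0.2 -0.6 -0.1] open 0.994 q6 82.9
slide [7.78 0.01 0.02] rot [0.001 0.    0.001] q6 82.9
slide [7.78 0.01 0.02] rot [-3.141e+00 -2.000e-03  0.000e+00] q6 82.9
[276.76423153 243.98521563] [277.00144454 296.15525248]
```

View pics/w2.png

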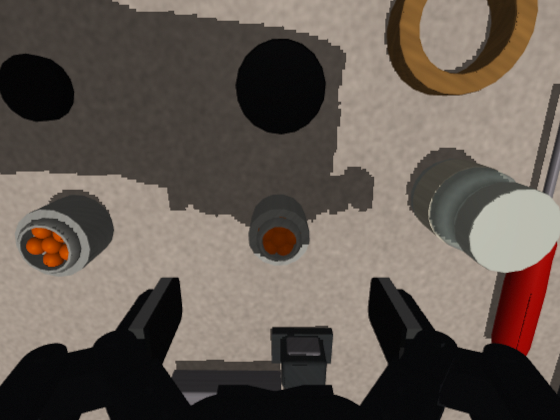

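The tin neck is at (279,241), against a predicted (277,244), so it's centred between the fingers. I descend and grip.

>>> {"op": "arm_command", "data": {
  "slide": [
    [1.2, 0, 0],
    [2.5, 0, 0],
    [4, 0.1, 0],
    [5.5, 0.1, 0],
    [6.7, 0.1, 0],
    [7.7, 0.1, 0],
    [7.7, 0.1, 0],
    [7.7, 0.1, 0]
  ],
  "rot": [
    [0, 0, 0],
    [0, 0, 0],
    [0, 0, 0],
    [0, 0, 0],
    [0, 0, 0],
    [0, 0, 0],
    [0, 0, 0],
    [0, 0, 0]
  ],
  "fingers": [0, 0, 0, 0, 0, 0, 0, 0.3],
  "squeeze": 25
}}

```text
time_s: 2.97
tcp_pos: [0.5815, -0.0881, 0.0236]
ee_rot: [80.7, 90.0, -10.8]
contact_force: [-0.1, 0.1, 0.4]
opening: 0.882
```

>>> {"op": "arm_command", "data": {
  "slide": [
    [0, 0, 0],
    [0, 0, 0],
    [0, 0, 0],
    [0, 0, 0],
    [0, 0, 0],
    [0, 0, 0],
    [0, 0, 0],
    [0, 0, 0]
  ],
  "rot": [
    [0, 0, 0],
    [0, 0, 0],
    [0, 0, 0],
    [0, 0, 0],
    [0, 0, 0],
    [0, 0, 0],
    [0, 0, 0],
    [0, 0, 0]
  ],
  "fingers": [0.4, 0.5, 0.6, 0.7, 0.8, 1, 1, 1],
  "squeeze": 25
}}

```text
time_s: 3.63
tcp_pos: [0.582, -0.0874, 0.0238]
ee_rot: [72.5, 89.9, -18.9]
contact_force: [-1.5, 0.4, 4.9]
opening: 0.456
```

Run:
```python
from h import *
st(); i,im=snap('wrist','w3');
```

```text
t 3.63 tcp [582.  -87.4  23.8] yyaw -1.4 down [ 0.001 -0.    -1.   ] F [-1.5  0.4  4.9] open 0.456 q6 82.9
```

View pics/w3.png

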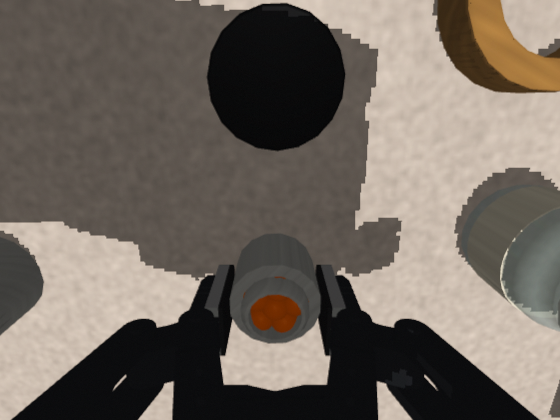

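The grip is good: opening is 0.456, about 39 mm. I lift and carry the tin to the spot.

>>> {"op": "arm_command", "data": {
  "slide": [
    [-2, 0, 0],
    [-4, 0, 0],
    [-6, 0, 0],
    [-7, 0, 0],
    [-7, 0, 0],
    [-7, 0, 0],
    [-7, 0, 0],
    [-7, 0, 0]
  ],
  "rot": [
    [0, 0, 0],
    [0, 0, 0],
    [0, 0, 0],
    [0, 0, 0],
    [0, 0, 0],
    [0, 0, 0],
    [0, 0, 0],
    [0, 0, 0]
  ],
  "fingers": [1, 1, 1, 1, 1, 1, 1, 1]
}}

```text
time_s: 4.35
tcp_pos: [0.5807, -0.0871, 0.0915]
ee_rot: [-99.1, 89.9, 169.4]
contact_force: [-0.8, -0.4, -1.0]
opening: 0.46
```

Run:
```python
from h import *
st(); i,im=snap('wrist'); 
s=manip.read_state()
hsv=cv2.cvtColor(im,cv2.COLOR_BGR2HSV)
m=(hsv[...,0]<20)&(hsv[...,1]>150)&(hsv[...,2]>60); m[:230]=0; m[:,:200]=0;m[:,350:]=0
for c in blobs(m,50,9000):
    x,y,w,h=cv2.boundingRect(c); print(x,y,w,h, toz(i,(x+w/2,y+h/2),s['tcp_pos'][2]-.0238+.042).round(4), s['tcp_pos'].round(4))
plan([.516,-.272,s['tcp_pos'][2]],-1.5)
```

```text
t 4.35 tcp [580.7 -87.1  91.5] yyaw -1.4 down [-0.002  0.    -1.   ] F [-0.8 -0.4 -1. ] open 0.46 q6 82.9
251 295 50 38 [ 0.5809 -0.0852  0.1098] [ 0.5808 -0.0871  0.0916]
slide [ 1.000e-02 -6.010e+00  1.864e+01] rot [ 0.001 -0.     0.002] q6 82.9
slide [ 1.000e-02 -6.010e+00  1.864e+01] rot [-3.14e+00 -3.00e-03 -1.00e-03] q6 82.9
```

>>> {"op": "arm_command", "data": {
  "slide": [
    [0, -1, 3.1],
    [0, -2, 6.2],
    [0, -3, 9.3],
    [0, -4, 12.4],
    [0, -5, 15.5],
    [0, -6, 18.6],
    [0, -6, 18.6],
    [0, -6, 18.6]
  ],
  "rot": [
    [0, 0, 0],
    [0, 0, 0],
    [0, 0, 0],
    [0, 0, 0],
    [0, 0, 0],
    [0, 0, 0],
    [0, 0, 0],
    [0, 0, 0]
  ],
  "fingers": [1, 1, 1, 1, 1, 1, 1, 1]
}}

```text
time_s: 5.07
tcp_pos: [0.5158, -0.2731, 0.0919]
ee_rot: [-120.9, 89.9, 147.5]
contact_force: [-0.4, 0.5, -1.1]
opening: 0.454
```

Run:
```python
from h import *
st(); i,im=snap('wrist','w4'); 
plan([.516,-.272,.0245],-1.5)
```

```text
t 5.07 tcp [ 515.8 -273.1   91.9] yyaw -1.6 down [-0.001  0.001 -1.   ] F [-0.4  0.5 -1.1] open 0.454 q6 63.7
slide [ 6.75 -0.02  0.01] rot [-0.    -0.001  0.001] q6 63.7
slide [ 6.75 -0.02  0.01] rot [3.141e+00 2.000e-03 2.000e-03] q6 63.7
```

View pics/w4.png

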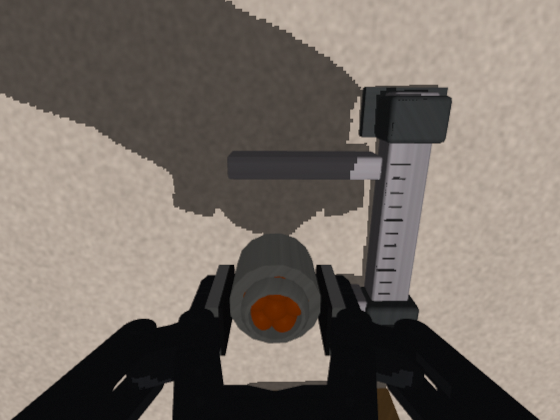

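>>> {"op": "arm_command", "data": {
  "slide": [
    [1.5, 0, 0],
    [3, 0, 0],
    [4.5, 0, 0],
    [5.7, 0, 0],
    [6.4, 0, 0],
    [6.7, 0, 0],
    [6.7, 0, 0],
    [6.7, 0, 0]
  ],
  "rot": [
    [0, 0, 0],
    [0, 0, 0],
    [0, 0, 0],
    [0, 0, 0],
    [0, 0, 0],
    [0, 0, 0],
    [0, 0, 0],
    [0, 0, 0]
  ],
  "fingers": [1, 1, 1, 1, 1, 1, 1, 1]
}}

```text
time_s: 5.78
tcp_pos: [0.5173, -0.2713, 0.0261]
ee_rot: [110.7, 90.0, 19.3]
contact_force: [-0.3, 0.0, -1.4]
opening: 0.456
```

>>> {"op": "arm_command", "data": {
  "slide": [
    [0, 0, 0],
    [0, 0, 0],
    [0, 0, 0],
    [0, 0, 0],
    [-1, 0, 0],
    [-3, 0, 0],
    [-6, 0, 0],
    [-9, 0, 0]
  ],
  "rot": [
    [0, 0, 0],
    [0, 0, 0],
    [0, 0, 0],
    [0, 0, 0],
    [0, 0, 0],
    [0, 0, 0],
    [0, 0, 0],
    [0, 0, 0]
  ],
  "fingers": [0.35, 0.3, 0.3, 0.3, 0.3, 0.3, 0.3, 0.3]
}}

```text
time_s: 6.45
tcp_pos: [0.5162, -0.2714, 0.1171]
ee_rot: [-119.3, 89.9, 149.3]
contact_force: [0.8, -1.0, 0.2]
opening: 0.699
```

Run:
```python
from h import *
st(); i,im=snap('wrist','w5'); 
plan([.594,-.3466,.12],88.5)
```

```text
t 6.45 tcp [ 516.2 -271.4  117.1] yyaw -1.4 down [-0.001  0.001 -1.   ] F [ 0.8 -1.   0.2] open 0.699 q6 63.7
slide [0.43 7.68 7.18] rot [-1.57   0.008 -0.003] q6 63.7
slide [0.43 7.68 7.18] rot [ 1.572 -0.003 -0.008] q6 63.7
```

View pics/w5.png

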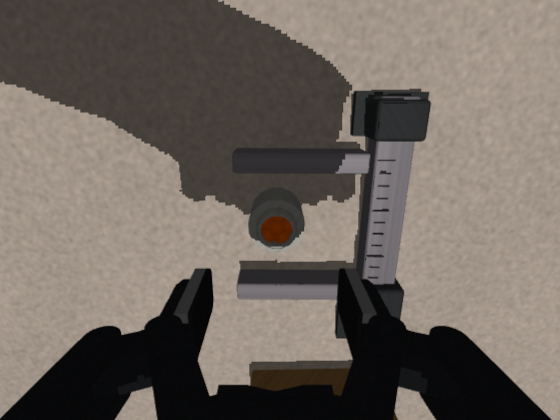

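Run:
```python
from h import *
i=manip.camera_info('top')
for uv in ((433,195),(428,236)): print(toz(i,uv,.07).round(3),toz(i,uv,0).round(3))
```

```text
[ 0.606 -0.424  0.07 ] [ 0.618 -0.452  0.   ]
[ 0.492 -0.401  0.07 ] [ 0.497 -0.427  0.   ]
```

>>> {"op": "arm_command", "data": {
  "slide": [
    [-0.5, 0.9, 0.9],
    [-1, 1.8, 1.8],
    [-1, 2.7, 2.7],
    [-1, 3.6, 3.6],
    [-1, 4.6, 4.5],
    [-1, 5.7, 5.4],
    [-1, 6.7, 6.3],
    [-1, 7.7, 7.2]
  ],
  "rot": [
    [-0.12, 0, 0],
    [-0.24, 0, 0],
    [-0.36, 0, 0],
    [-0.48, 0, 0],
    [-0.6, 0, 0],
    [-0.72, 0, 0],
    [-0.84, 0, 0],
    [-0.96, 0, 0]
  ],
  "fingers": [0.4, 0.45, 0.5, 0.55, 0.55, 0.55, 0.55, 0.55]
}}

```text
time_s: 7.17
tcp_pos: [0.5925, -0.3462, 0.1265]
ee_rot: [10.8, 90.0, -25.3]
contact_force: [0.2, 0.1, -0.4]
opening: 0.448
```

Run:
```python
from h import *
st()
plan([.594,-.3466,.12],88.5)
```

```text
t 7.17 tcp [ 592.5 -346.2  126.5] yyaw 53.9 down [ 0.001 -0.    -1.   ] F [ 0.2  0.1 -0.4] open 0.448 q6 5.8
slide [0.65 0.05 0.14] rot [-0.604  0.001  0.   ] q6 5.8
slide [0.65 0.05 0.14] rot [ 2.538e+00  0.000e+00 -1.000e-03] q6 5.8
```

>>> {"op": "arm_command", "data": {
  "slide": [
    [0.6, 0, 0.1],
    [0.6, 0, 0.1],
    [0.6, 0, 0.1],
    [0.6, 0, 0.1],
    [0.6, 0, 0.1],
    [0.6, 0, 0.1],
    [0.6, 0, 0.1],
    [0.6, 0, 0.1]
  ],
  "rot": [
    [-0.12, 0, 0],
    [-0.24, 0, 0],
    [-0.36, 0, 0],
    [-0.48, 0, 0],
    [-0.6, 0, 0],
    [-0.604, 0, 0],
    [-0.604, 0, 0],
    [-0.604, 0, 0]
  ],
  "fingers": [0.55, 0.55, 0.55, 0.55, 0.55, 0.55, 0.55, 0.55]
}}

```text
time_s: 7.83
tcp_pos: [0.5929, -0.3463, 0.1202]
ee_rot: [-5.2, 90.0, -7.2]
contact_force: [-1.1, -0.4, 0.2]
opening: 0.448
```

Run:
```python
from h import *
st(); i,im=snap('wrist','w6'); 
plan([.594,-.3466,.054],88.5); print(proj(i,[.594,-.3466,.074]))
```

```text
t 7.83 tcp [ 592.9 -346.3  120.2] yyaw 87.9 down [ 0. -0. -1.] F [-1.1 -0.4  0.2] open 0.448 q6 -28.2
slide [ 6.61 -0.03  0.12] rot [-0.009  0.     0.   ] q6 -28.3
slide [ 6.61 -0.03  0.12] rot [ 3.133  0.    -0.   ] q6 -28.3
[273.47220008 251.22732764]
```

View pics/w6.png

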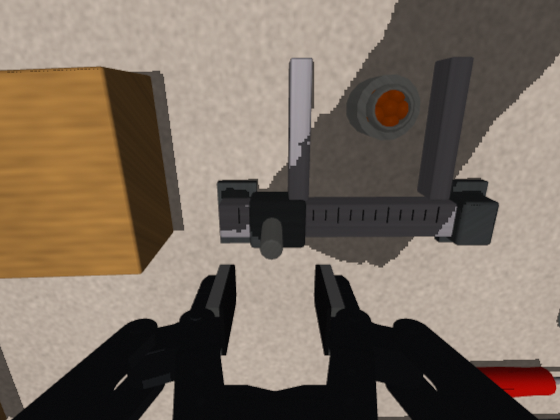

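The post top is at (271,247), between the fingers, and the glove box stays clear on the left. I descend and grip the post.

>>> {"op": "arm_command", "data": {
  "slide": [
    [1.2, -0.1, 0],
    [2.4, -0.1, 0],
    [3.6, -0.1, 0],
    [4.8, -0.1, 0],
    [6, -0.1, 0],
    [6.6, -0.1, 0],
    [6.6, -0.1, 0],
    [6.6, -0.1, 0]
  ],
  "rot": [
    [-0.009, 0, 0],
    [-0.009, 0, 0],
    [-0.009, 0, 0],
    [-0.009, 0, 0],
    [-0.009, 0, 0],
    [-0.009, 0, 0],
    [-0.009, 0, 0],
    [-0.009, 0, 0]
  ],
  "fingers": [0.55, 0.55, 0.55, 0.55, 0.55, 0.55, 0.6, 0.6]
}}

```text
time_s: 8.55
tcp_pos: [0.5928, -0.3472, 0.0539]
ee_rot: [143.6, 90.0, 142.2]
contact_force: [0.9, -0.1, -0.5]
opening: 0.403
```

>>> {"op": "arm_command", "data": {
  "slide": [
    [0, 0, 0],
    [0, 0, 0],
    [0, 0, 0],
    [0, 0, 0],
    [0, 0, 0],
    [0, 0, 0],
    [0, 0, 0],
    [0, 0, 0]
  ],
  "rot": [
    [0, 0, 0],
    [0, 0, 0],
    [0, 0, 0],
    [0, 0, 0],
    [0, 0, 0],
    [0, 0, 0],
    [0, 0, 0],
    [0, 0, 0]
  ],
  "fingers": [0.7, 0.8, 0.9, 1, 1, 1, 1, 1],
  "squeeze": 25
}}

```text
time_s: 9.22
tcp_pos: [0.5933, -0.3475, 0.0548]
ee_rot: [-29.2, 89.9, -30.5]
contact_force: [-0.4, 0.1, 6.1]
opening: 0.15
```

Run:
```python
from h import *
st()
```

```text
t 9.22 tcp [ 593.3 -347.5   54.8] yyaw 88.7 down [ 0.001 -0.001 -1.   ] F [-0.4  0.1  6.1] open 0.15 q6 -29.0
```

>>> {"op": "arm_command", "data": {
  "slide": [
    [0, 0.5, 0],
    [0, 1.1, 0],
    [0, 1.7, 0],
    [0, 2.3, 0],
    [0, 2.9, 0],
    [0, 3.5, 0],
    [0, 4, 0],
    [0, 4.2, 0]
  ],
  "rot": [
    [0, 0, 0],
    [0, 0, 0],
    [0, 0, 0],
    [0, 0, 0],
    [0, 0, 0],
    [0, 0, 0],
    [0, 0, 0],
    [0, 0, 0]
  ],
  "fingers": [1, 1, 1, 1, 1, 1, 1, 1]
}}

```text
time_s: 9.88
tcp_pos: [0.5946, -0.3053, 0.0548]
ee_rot: [-33.7, 89.9, -35.0]
contact_force: [1.9, -3.4, 5.5]
opening: 0.153
```

Run:
```python
from h import *
st();  i,im=snap('wrist','w7')
```

```text
t 9.88 tcp [ 594.6 -305.3   54.8] yyaw 88.7 down [ 0.002 -0.001 -1.   ] F [ 1.9 -3.4  5.5] open 0.153 q6 -25.9
```

View pics/w7.png

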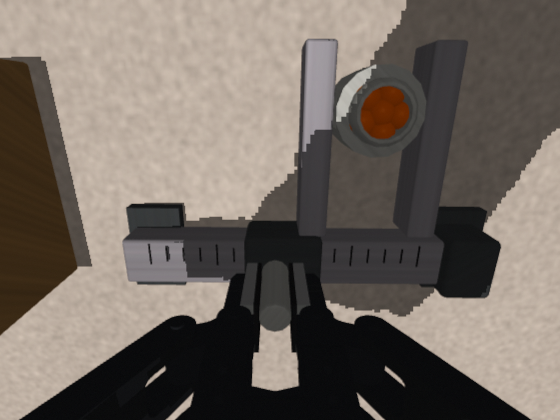

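The jaw is near the tin and the tin is almost at the anvil. I close further in small steps.

>>> {"op": "arm_command", "data": {
  "slide": [
    [0, 0.1, 0],
    [0, 0.2, 0],
    [0, 0.3, 0],
    [0, 0.4, 0],
    [0, 0.5, 0],
    [0, 0.6, 0],
    [0, 0.7, 0],
    [0, 0.7, 0]
  ],
  "rot": [
    [0, 0, 0],
    [0, 0, 0],
    [0, 0, 0],
    [0, 0, 0],
    [0, 0, 0],
    [0, 0, 0],
    [0, 0, 0],
    [0, 0, 0]
  ],
  "fingers": [1, 1, 1, 1, 1, 1, 1, 1]
}}

```text
time_s: 10.6
tcp_pos: [0.5948, -0.2993, 0.0548]
ee_rot: [-47.4, 89.8, -48.8]
contact_force: [-0.0, -5.2, 5.5]
opening: 0.155
```

>>> {"op": "arm_command", "data": {
  "slide": [
    [0, 0.1, 0],
    [0, 0.2, 0],
    [0, 0.3, 0],
    [0, 0.3, 0],
    [0, 0.3, 0],
    [0, 0.3, 0],
    [0, 0.3, 0],
    [0, 0.3, 0]
  ],
  "rot": [
    [0, 0, 0],
    [0, 0, 0],
    [0, 0, 0],
    [0, 0, 0],
    [0, 0, 0],
    [0, 0, 0],
    [0, 0, 0],
    [0, 0, 0]
  ],
  "fingers": [1, 1, 1, 1, 1, 1, 1, 1]
}}

```text
time_s: 11.27
tcp_pos: [0.5949, -0.2968, 0.0548]
ee_rot: [-52.8, 89.8, -54.2]
contact_force: [0.6, -7.0, 5.3]
opening: 0.152
```

Run:
```python
from h import *
st();  i,im=snap('wrist','w8')
```

```text
t 11.27 tcp [ 594.9 -296.8   54.8] yyaw 88.6 down [ 0.002 -0.003 -1.   ] F [ 0.6 -7.   5.3] open 0.152 q6 -25.1
```

View pics/w8.png

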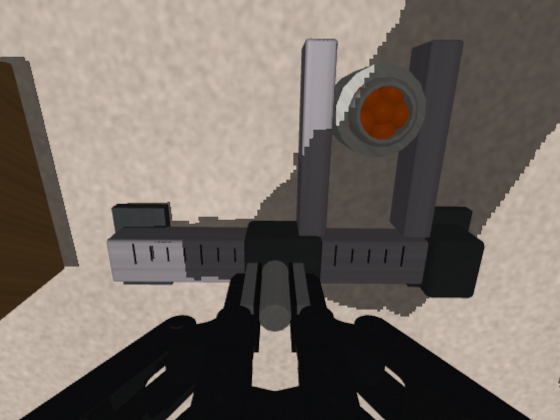

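>>> {"op": "arm_command", "data": {
  "slide": [
    [0, 0.1, 0],
    [0, 0.15, 0],
    [0, 0.15, 0],
    [0, 0.15, 0],
    [0, 0.15, 0],
    [0, 0.15, 0],
    [0, 0.15, 0],
    [0, 0.15, 0]
  ],
  "rot": [
    [0, 0, 0],
    [0, 0, 0],
    [0, 0, 0],
    [0, 0, 0],
    [0, 0, 0],
    [0, 0, 0],
    [0, 0, 0],
    [0, 0, 0]
  ],
  "fingers": [1, 1, 1, 1, 1, 1, 1, 1]
}}

```text
time_s: 11.98
tcp_pos: [0.5949, -0.2956, 0.0548]
ee_rot: [-58.1, 89.8, -59.5]
contact_force: [0.7, -7.9, 3.6]
opening: 0.15
```

Run:
```python
from h import *
st()
```

```text
t 11.98 tcp [ 594.9 -295.6   54.8] yyaw 88.6 down [ 0.002 -0.004 -1.   ] F [ 0.7 -7.9  3.6] open 0.15 q6 -25.0
```

Force is 7.9 N, of which about 2 N is friction, so the tin is pressed with about 6 N and the yield matches. I open up again.

>>> {"op": "arm_command", "data": {
  "slide": [
    [0, -0.4, 0],
    [0, -1.1, 0],
    [0, -1.8, 0],
    [0, -2.5, 0],
    [0, -3.2, 0],
    [0, -3.9, 0],
    [0, -4.6, 0],
    [0, -5.3, 0]
  ],
  "rot": [
    [0, 0, 0],
    [0, 0, 0],
    [0, 0, 0],
    [0, 0, 0],
    [0, 0, 0],
    [0, 0, 0],
    [0, 0, 0],
    [0, 0, 0]
  ],
  "fingers": [1, 1, 1, 1, 1, 1, 1, 1]
}}

```text
time_s: 12.65
tcp_pos: [0.5933, -0.3464, 0.0547]
ee_rot: [28.6, 89.9, 27.4]
contact_force: [-0.9, 2.7, 8.5]
opening: 0.155
```

>>> {"op": "arm_command", "data": {
  "slide": [
    [0, 0, 0],
    [0, 0, 0],
    [0, 0, 0],
    [-2, 0, 0],
    [-4, 0, 0],
    [-6, 0, 0],
    [-8, 0, 0],
    [-8, 0, 0]
  ],
  "rot": [
    [0, 0, 0],
    [0, 0, 0],
    [0, 0, 0],
    [0, 0, 0],
    [0, 0, 0],
    [0, 0, 0],
    [0, 0, 0],
    [0, 0, 0]
  ],
  "fingers": [0.6, 0.6, 0.6, 0.6, 0.6, 0.6, 0.6, 0.6]
}}

```text
time_s: 13.32
tcp_pos: [0.5943, -0.347, 0.1378]
ee_rot: [-26.3, 89.7, -27.6]
contact_force: [0.4, 0.4, 0.5]
opening: 0.399
```

```bash
cat >> h.py <<'E'
def orange(i,im,z=.042,lo=15,hi=9000,roi=None):
    hsv=cv2.cvtColor(im,cv2.COLOR_BGR2HSV)
    m=((hsv[...,0]<18)&(hsv[...,1]>185)&(hsv[...,2]>40)).astype(np.uint8)
    if roi: k=np.zeros_like(m); k[roi[1]:roi[3],roi[0]:roi[2]]=1; m*=k
    m=cv2.morphologyEx(m,cv2.MORPH_CLOSE,np.ones((7,7)))
    for c in blobs(m>0,lo,hi):
        x,y,w,h=cv2.boundingRect(c); print('org',(x,y,w,h),toz(i,(x+w/2-.5,y+h/2-.5),z).round(4)[:2])
E
python3 - <<'E'
from h import *
st();  i,im=snap('wrist','w9'); orange(i,im,.040)
i,im=snap('top','t1')
orange(i,im,.040,8)
E
```

```text
t 13.32 tcp [ 594.3 -347.   137.8] yyaw 88.7 down [ 0.004 -0.002 -1.   ] F [0.4 0.4 0.5] open 0.399 q6 -29.0
org (457, 354, 82, 29) [ 0.7383 -0.1543]
org (397, 90, 31, 33) [ 0.517  -0.2544]
org (310, 256, 9, 10) [ 0.4338 -0.0885]
org (369, 227, 6, 6) [ 0.5168 -0.2546]
org (0, 162, 70, 110) [0.5797 0.7121]
org (314, 145, 33, 9) [ 0.7561 -0.1476]
org (92, 104, 14, 11) [0.9004 0.5402]
org (124, 103, 11, 11) [0.9007 0.4483]
org (261, 100, 10, 9) [0.9006 0.0386]
org (204, 100, 8, 10) [0.9044 0.2123]
org (285, 99, 12, 9) [ 0.9014 -0.0361]
org (177, 99, 11, 14) [0.9036 0.2889]
org (425, 96, 11, 10) [ 0.8963 -0.4507]
org (340, 95, 14, 10) [ 0.9072 -0.2034]
org (453, 93, 10, 12) [ 0.9    -0.5324]
org (367, 93, 14, 12) [ 0.9078 -0.2838]
org (505, 90, 15, 13) [ 0.9028 -0.6937]
```

View pics/w9.png

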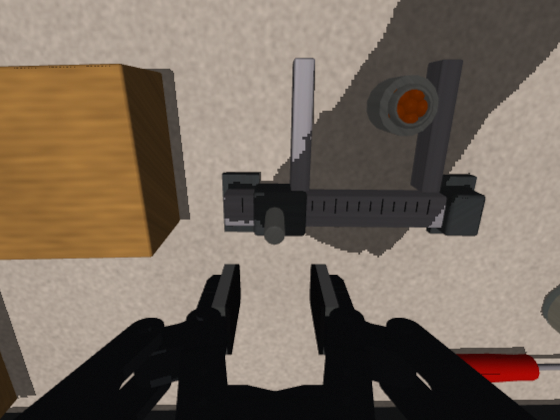

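The small tin stands at (0.517,-0.2545) and the jaw is open again. The medium tin hasn't moved. I fetch the small tin.

Run:
```python
from h import *
plan([.517,-.257,.12],-1.5)
```

```text
slide [ 1.41  8.77 -7.81] rot [ 1.575e+00  1.000e-03 -0.000e+00] q6 -29.0
slide [ 1.41  8.77 -7.81] rot [-1.567e+00  0.000e+00  1.000e-03] q6 -29.0
```

>>> {"op": "arm_command", "data": {
  "slide": [
    [0, 0.7, -0.6],
    [0, 1.4, -1.2],
    [0, 2.1, -1.8],
    [0, 2.8, -2.4],
    [0, 3.5, -3.1],
    [0, 4.2, -3.8],
    [0, 5, -4.5],
    [0, 5.8, -5.2]
  ],
  "rot": [
    [0.12, 0, 0],
    [0.24, 0, 0],
    [0.36, 0, 0],
    [0.48, 0, 0],
    [0.6, 0, 0],
    [0.72, 0, 0],
    [0.84, 0, 0],
    [0.96, 0, 0]
  ],
  "fingers": [0.4, 0.3, 0.2, 0.2, 0.2, 0.2, 0.2, 0.2]
}}

```text
time_s: 14.08
tcp_pos: [0.541, -0.2865, 0.1321]
ee_rot: [-154.4, 89.8, 149.0]
contact_force: [0.1, -0.1, 0.0]
opening: 0.799
```

Run:
```python
from h import *
plan([.517,-.257,.12],-1.5)
```

```text
slide [ 1.22 -0.38 -3.78] rot [ 0.608 -0.002  0.002] q6 28.7
slide [ 1.22 -0.38 -3.78] rot [-2.533 -0.003 -0.003] q6 28.7
```

>>> {"op": "arm_command", "data": {
  "slide": [
    [0.3, -0.1, -0.7],
    [0.6, -0.2, -1.5],
    [0.9, -0.3, -2.3],
    [1.2, -0.4, -3],
    [1.2, -0.4, -3.8],
    [1.2, -0.4, -3.8],
    [1.2, -0.4, -3.8],
    [1.2, -0.4, -3.8]
  ],
  "rot": [
    [0.12, 0, 0],
    [0.24, 0, 0],
    [0.36, 0, 0],
    [0.48, 0, 0],
    [0.608, 0, 0],
    [0.608, 0, 0],
    [0.608, 0, 0],
    [0.608, 0, 0]
  ],
  "fingers": [0.2, 0.2, 0.2, 0.2, 0.2, 0.2, 0.2, 0.2]
}}

```text
time_s: 14.75
tcp_pos: [0.5178, -0.2582, 0.1213]
ee_rot: [-120.6, 90.0, 148.5]
contact_force: [0.7, 0.2, -0.6]
opening: 0.797
```

Run:
```python
from h import *
st();  i,im=snap('wrist','w10'); orange(i,im,.040)
plan([.517,-.257,.024],-1.5)
```

```text
t 14.75 tcp [ 517.8 -258.2  121.3] yyaw -0.9 down [-0.001  0.    -1.   ] F [ 0.7  0.2 -0.6] open 0.797 q6 64.4
org (260, 209, 30, 27) [ 0.5172 -0.2539]
slide [ 9.74 -0.09 -0.13] rot [ 0.01 -0.    0.  ] q6 64.4
slide [ 9.74 -0.09 -0.13] rot [-3.132e+00 -1.000e-03 -0.000e+00] q6 64.4
```

View pics/w10.png

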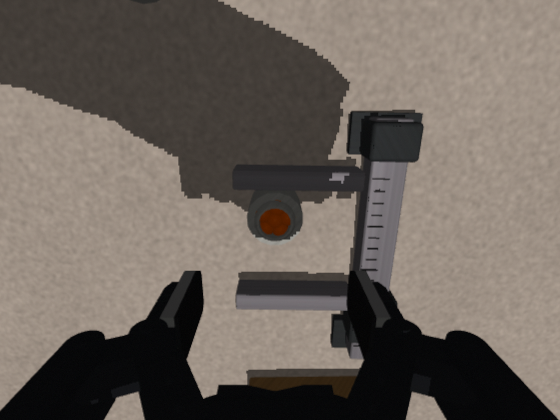

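>>> {"op": "arm_command", "data": {
  "slide": [
    [2, -0.1, -0.1],
    [4, -0.1, -0.1],
    [6, -0.1, -0.1],
    [8, -0.1, -0.1],
    [9.3, -0.1, -0.1],
    [9.7, -0.1, -0.1],
    [9.7, -0.1, -0.1],
    [9.7, -0.1, -0.1]
  ],
  "rot": [
    [0.01, 0, 0],
    [0.01, 0, 0],
    [0.01, 0, 0],
    [0.01, 0, 0],
    [0.01, 0, 0],
    [0.01, 0, 0],
    [0.01, 0, 0],
    [0.01, 0, 0]
  ],
  "fingers": [0.2, 0.2, 0.2, 0.2, 0.2, 0.2, 0.3, 0.3]
}}

```text
time_s: 15.47
tcp_pos: [0.5172, -0.2574, 0.0251]
ee_rot: [82.6, 90.0, -9.1]
contact_force: [0.8, 0.6, -0.1]
opening: 0.705
```

>>> {"op": "arm_command", "data": {
  "slide": [
    [0, 0, 0],
    [0, 0, 0],
    [0, 0, 0],
    [0, 0, 0],
    [0, 0, 0],
    [0, 0, 0],
    [0, 0, 0],
    [0, 0, 0]
  ],
  "rot": [
    [0, 0, 0],
    [0, 0, 0],
    [0, 0, 0],
    [0, 0, 0],
    [0, 0, 0],
    [0, 0, 0],
    [0, 0, 0],
    [0, 0, 0]
  ],
  "fingers": [0.4, 0.5, 0.6, 0.7, 0.8, 1, 1, 1]
}}

```text
time_s: 16.13
tcp_pos: [0.5175, -0.2574, 0.0259]
ee_rot: [66.3, 89.9, -25.4]
contact_force: [-0.3, 0.4, 5.5]
opening: 0.452
```

>>> {"op": "arm_command", "data": {
  "slide": [
    [-2, 0, 0],
    [-4, 0, 0],
    [-6, 0, 0],
    [-8, 0, 0],
    [-9, 0, 0],
    [-9, 0, 0],
    [-9, 0, 0],
    [-9, 0, 0]
  ],
  "rot": [
    [0, 0, 0],
    [0, 0, 0],
    [0, 0, 0],
    [0, 0, 0],
    [0, 0, 0],
    [0, 0, 0],
    [0, 0, 0],
    [0, 0, 0]
  ],
  "fingers": [1, 1, 1, 1, 1, 1, 1, 1]
}}

```text
time_s: 16.8
tcp_pos: [0.5162, -0.2568, 0.1136]
ee_rot: [-117.1, 89.9, 151.2]
contact_force: [-1.3, 0.5, -1.4]
opening: 0.456
```

Run:
```python
from h import *
st();  i,im=snap('wrist','w11'); s=manip.read_state(); orange(i,im,s['tcp_pos'][2]+.017)
i,im=snap('top','t2'); orange(i,im,.04,8,roi=(200,150,400,300))
plan([.60,.277,.115],0)
```

```text
t 16.8 tcp [ 516.2 -256.8  113.6] yyaw -1.7 down [-0.001  0.001 -1.   ] F [-1.3  0.5 -1.4] open 0.456 q6 65.3
org (251, 285, 50, 38) [ 0.5163 -0.251 ]
org (310, 256, 9, 10) [ 0.4338 -0.0885]
org (314, 150, 33, 4) [ 0.7485 -0.1472]
slide [ -0.11   6.79 -53.6 ] rot [-0.03  -0.001  0.002] q6 65.3
slide [ -0.11   6.79 -53.6 ] rot [3.112e+00 3.000e-03 2.000e-03] q6 65.3
```

View pics/w11.png

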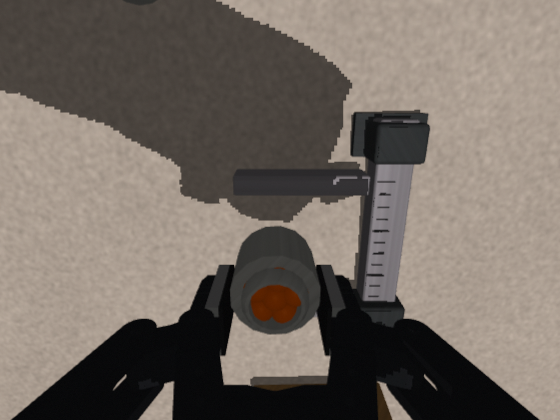

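>>> {"op": "arm_command", "data": {
  "slide": [
    [-0.5, 0.6, -4],
    [-1, 1.2, -8],
    [-1, 1.8, -12],
    [-1, 2.4, -16],
    [-1, 3, -20],
    [-1, 3.6, -24],
    [-1, 4.2, -28],
    [-1, 4.8, -32]
  ],
  "rot": [
    [0, 0, 0],
    [0, 0, 0],
    [0, 0, 0],
    [0, 0, 0],
    [0, 0, 0],
    [0, 0, 0],
    [0, 0, 0],
    [0, 0, 0]
  ],
  "fingers": [1, 1, 1, 1, 1, 1, 1, 1]
}}

```text
time_s: 17.57
tcp_pos: [0.5739, 0.0633, 0.1239]
ee_rot: [-82.6, 89.9, -174.3]
contact_force: [-0.3, -0.5, -1.9]
opening: 0.453
```

Run:
```python
from h import *
st()
plan([.611,.274,.115],0)
```

```text
t 17.57 tcp [573.9  63.3 123.9] yyaw -1.7 down [-0.001 -0.    -1.   ] F [-0.3 -0.5 -1.9] open 0.453 q6 98.0
slide [  0.88   3.08 -21.18] rot [-0.03   0.     0.001] q6 98.0
slide [  0.88   3.08 -21.18] rot [ 3.112e+00  2.000e-03 -0.000e+00] q6 98.0
```

>>> {"op": "arm_command", "data": {
  "slide": [
    [0.2, 0.6, -4],
    [0.4, 1.2, -8],
    [0.6, 1.8, -12],
    [0.9, 2.4, -16],
    [0.9, 3, -19],
    [0.9, 3.1, -21.2],
    [0.9, 3.1, -21.2],
    [0.9, 3.1, -21.2]
  ],
  "rot": [
    [0, 0, 0],
    [-0.03, 0, 0],
    [-0.03, 0, 0],
    [-0.03, 0, 0],
    [-0.03, 0, 0],
    [-0.03, 0, 0],
    [-0.03, 0, 0],
    [-0.03, 0, 0]
  ],
  "fingers": [1, 1, 1, 1, 1, 1, 1, 1]
}}

```text
time_s: 18.23
tcp_pos: [0.611, 0.2733, 0.1142]
ee_rot: [-65.6, 89.9, -155.5]
contact_force: [0.8, -0.6, -1.1]
opening: 0.457
```

Run:
```python
from h import *
st();  i,im=snap('wrist','w12'); s=manip.read_state(); orange(i,im,s['tcp_pos'][2]+.017)
plan([.611,.274,.0275],0)
```

```text
t 18.23 tcp [611.  273.3 114.2] yyaw 0.1 down [-0.002 -0.001 -1.   ] F [ 0.8 -0.6 -1.1] open 0.457 q6 114.0
org (251, 285, 50, 38) [0.6109 0.2796]
slide [ 8.7   0.02 -0.19] rot [0.001 0.001 0.002] q6 114.0
slide [ 8.7   0.02 -0.19] rot [-3.141e+00 -3.000e-03  2.000e-03] q6 114.0
```

View pics/w12.png

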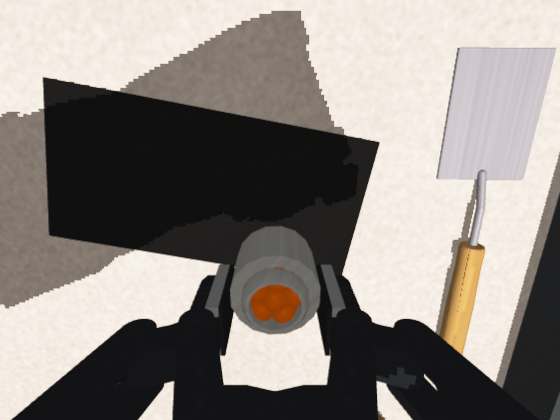

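Run:
```python
from h import *
i=manip.camera_info('wrist')
for uv in ((43,78),(378,142),(50,236)): print(toz(i,uv,.002).round(4))
print(proj(i,(.611,.2796,.002)))
```

```text
[0.4512 0.3698 0.002 ]
[0.6853 0.3269 0.002 ]
[0.4301 0.2522 0.002 ]
[275.64688722 203.8218404 ]
```

Mat corners from the wrist view agree with the top view, and the placing point is well inside. I set the tin down.

>>> {"op": "arm_command", "data": {
  "slide": [
    [2, 0, 0],
    [4, 0, 0],
    [6, 0, 0],
    [7.5, 0, 0],
    [8.3, 0, 0],
    [8.6, 0, 0],
    [8.6, 0, 0],
    [8.6, 0, 0]
  ],
  "rot": [
    [0, 0, 0],
    [0, 0, 0],
    [0, 0, 0],
    [0, 0, 0],
    [0, 0, 0],
    [0, 0, 0],
    [0, 0, 0],
    [0, 0, 0]
  ],
  "fingers": [1, 1, 1, 1, 1, 1, 1, 1]
}}

```text
time_s: 18.95
tcp_pos: [0.6122, 0.272, 0.0307]
ee_rot: [119.3, 89.9, 29.3]
contact_force: [-0.3, 0.2, -0.2]
opening: 0.454
```

>>> {"op": "arm_command", "data": {
  "slide": [
    [0, 0, 0],
    [0, 0, 0],
    [0, 0, 0],
    [0, 0, 0],
    [-1, 0, 0],
    [-4, 0, 0],
    [-8, 0, 0],
    [-10, 0, 0]
  ],
  "rot": [
    [0, 0, 0],
    [0, 0, 0],
    [0, 0, 0],
    [0, 0, 0],
    [0, 0, 0],
    [0, 0, 0],
    [0, 0, 0],
    [0, 0, 0]
  ],
  "fingers": [0.35, 0.3, 0.2, 0.2, 0.2, 0.2, 0.2, 0.2]
}}

```text
time_s: 19.62
tcp_pos: [0.6127, 0.2728, 0.1347]
ee_rot: [115.5, 89.8, 25.5]
contact_force: [0.7, -0.0, 1.5]
opening: 0.798
```

Run:
```python
from h import *
st();  i,im=snap('wrist','w13'); orange(i,im,.042)
i,im=snap('top','t3'); orange(i,im,.042,8,roi=(150,150,400,300))
plan([.4287,.0068,.13],45)
```

```text
t 19.62 tcp [612.7 272.8 134.7] yyaw 0.0 down [ 0.004  0.002 -1.   ] F [ 0.7 -0.   1.5] open 0.798 q6 114.0
org (260, 206, 29, 25) [0.6121 0.276 ]
org (310, 256, 9, 10) [ 0.4338 -0.0884]
org (183, 199, 6, 6) [0.6114 0.2749]
org (314, 150, 33, 4) [ 0.7479 -0.147 ]
slide [  0.32 -18.53  26.66] rot [-0.785 -0.    -0.008] q6 114.0
slide [  0.32 -18.53  26.66] rot [ 2.356 -0.01   0.   ] q6 114.0
```

View pics/w13.png

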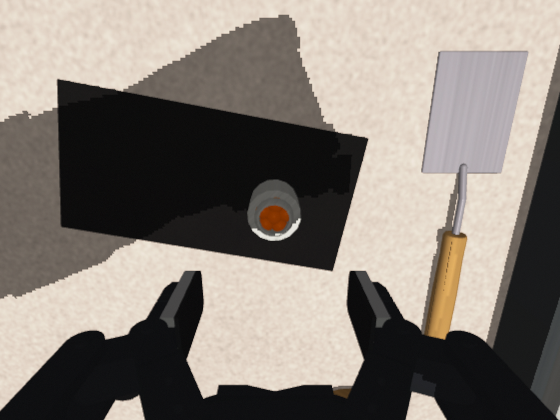

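The small tin is standing on the mat at about (0.612,0.276). Next is its lid, near (0.429,0.007).

>>> {"op": "arm_command", "data": {
  "slide": [
    [0, -2.3, 3.3],
    [0, -4.6, 6.6],
    [0, -7, 10],
    [0, -9.3, 13.3],
    [0, -11.6, 16.7],
    [0, -14, 20],
    [0, -16.3, 23.3],
    [0.3, -18.5, 26.7]
  ],
  "rot": [
    [0, 0, 0],
    [0, 0, 0],
    [0, 0, 0],
    [0, 0, 0],
    [0, 0, 0],
    [0, 0, 0],
    [0, 0, 0],
    [0, 0, 0]
  ],
  "fingers": [0.2, 0.2, 0.2, 0.2, 0.2, 0.2, 0.2, 0.2]
}}

```text
time_s: 20.38
tcp_pos: [0.4251, 0.0042, 0.127]
ee_rot: [98.4, 90.0, 8.4]
contact_force: [-0.0, -1.0, 0.3]
opening: 0.796
```

>>> {"op": "arm_command", "data": {
  "slide": [
    [0, 0, 0],
    [0, 0, 0],
    [0, 0, 0],
    [0, 0, 0],
    [0, 0, 0],
    [0, 0, 0],
    [0, 0, 0],
    [0, 0, 0]
  ],
  "rot": [
    [0, 0, 0],
    [0, 0, 0],
    [0, 0, 0],
    [0, 0, 0],
    [0, 0, 0],
    [0, 0, 0],
    [0, 0, 0],
    [0, 0, 0]
  ],
  "fingers": [0.2, 0.2, 0.2, 0.2, 0.2, 0.2, 0.2, 0.2]
}}

```text
time_s: 21.05
tcp_pos: [0.4269, 0.0057, 0.1267]
ee_rot: [-105.3, 90.0, 164.7]
contact_force: [0.8, 0.1, -0.1]
opening: 0.795
```

```bash
cat >> h.py <<'E'
def darkb(i,im,z,lo,hi,th=45,roi=None):
    m=(im.max(2)<th).astype(np.uint8)
    if roi: k=np.zeros_like(m); k[roi[1]:roi[3],roi[0]:roi[2]]=1; m*=k
    for c in blobs(m>0,lo,hi):
        x,y,w,h=cv2.boundingRect(c); e=cv2.fitEllipse(c)
        print('dark',(x,y,w,h),'ell',np.round(e[0],1),np.round(e[1],1),toz(i,e[0],z).round(4)[:2],cv2.contourArea(c))
E
python3 - <<'E'
from h import *
st();  i,im=snap('wrist','w14'); darkb(i,im,.01,300,20000,roi=(150,100,400,280))
plan([.4287,.0068,.014],0)
E
```

```text
t 21.05 tcp [426.9   5.7 126.7] yyaw 0.1 down [-0.  0. -1.] F [ 0.8  0.1 -0.1] open 0.795 q6 90.7
dark (254, 183, 50, 50) ell [278.6 207.4] [48.8 49.6] [0.4294 0.009 ] 1899.0
dark (288, 100, 66, 29) ell [320.2 111.7] [29.3 68.5] [0.4589 0.0814] 1340.5
slide [11.27  0.19 -0.11] rot [ 0.001 -0.     0.   ] q6 90.7
slide [11.27  0.19 -0.11] rot [-3.141e+00 -1.000e-03 -0.000e+00] q6 90.7
```

View pics/w14.png

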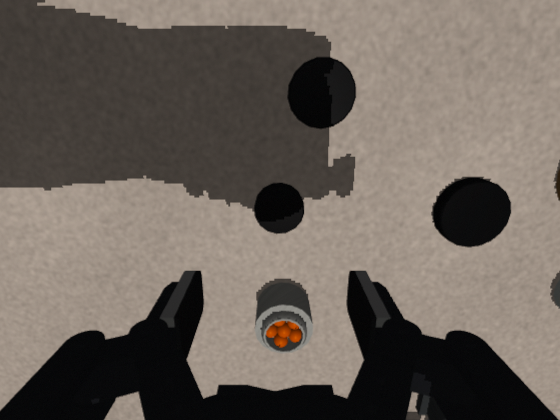

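The small lid is at (279,207), or (0.429,0.0085). Its 49 px width confirms it's the smallest. I descend on it.

>>> {"op": "arm_command", "data": {
  "slide": [
    [2, 0, 0],
    [4, 0.2, -0.2],
    [6, 0.2, -0.2],
    [8, 0.2, -0.2],
    [9.5, 0.2, -0.2],
    [10.7, 0.2, -0.2],
    [11.3, 0.2, -0.2],
    [11.4, 0.2, -0.2]
  ],
  "rot": [
    [0, 0, 0],
    [0, 0, 0],
    [0, 0, 0],
    [0, 0, 0],
    [0, 0, 0],
    [0, 0, 0],
    [0, 0, 0],
    [0, 0, 0]
  ],
  "fingers": [0.2, 0.2, 0.2, 0.2, 0.2, 0.2, 0.2, 0.2]
}}

```text
time_s: 21.77
tcp_pos: [0.428, 0.0074, 0.0119]
ee_rot: [-91.6, 89.9, 178.4]
contact_force: [-0.4, -0.9, 0.2]
opening: 0.799
```

>>> {"op": "arm_command", "data": {
  "slide": [
    [0, 0, 0],
    [0, 0, 0],
    [0, 0, 0],
    [0, 0, 0],
    [0, 0, 0],
    [0, 0, 0],
    [0, 0, 0],
    [0, 0, 0]
  ],
  "rot": [
    [0, 0, 0],
    [0, 0, 0],
    [0, 0, 0],
    [0, 0, 0],
    [0, 0, 0],
    [0, 0, 0],
    [0, 0, 0],
    [0, 0, 0]
  ],
  "fingers": [0.3, 0.4, 0.5, 0.6, 0.8, 1, 1, 1],
  "squeeze": 20
}}

```text
time_s: 22.43
tcp_pos: [0.4293, 0.0073, 0.0137]
ee_rot: [95.4, 89.9, 5.4]
contact_force: [-1.7, 0.1, 4.9]
opening: 0.45
```

Run:
```python
from h import *
st();  i,im=snap('wrist','w15')
```

```text
t 22.43 tcp [429.3   7.3  13.7] yyaw 0.0 down [ 0.002  0.    -1.   ] F [-1.7  0.1  4.9] open 0.45 q6 91.0
```

View pics/w15.png

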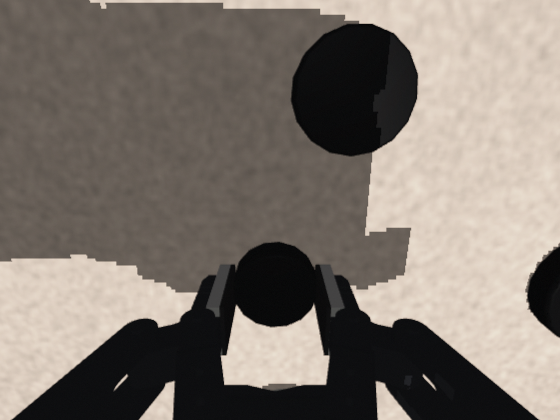

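>>> {"op": "arm_command", "data": {
  "slide": [
    [-2, 0, 0],
    [-4, 0, 0],
    [-6, 0, 0],
    [-8, 0, 0],
    [-10, 0, 0],
    [-11, 0, 0],
    [-11, 0, 0],
    [-11, 0, 0]
  ],
  "rot": [
    [0, 0, 0],
    [0, 0, 0],
    [0, 0, 0],
    [0, 0, 0],
    [0, 0, 0],
    [0, 0, 0],
    [0, 0, 0],
    [0, 0, 0]
  ],
  "fingers": [1, 1, 1, 1, 1, 1, 1, 1]
}}

```text
time_s: 23.15
tcp_pos: [0.4291, 0.0073, 0.1233]
ee_rot: [94.3, 89.9, 4.3]
contact_force: [0.3, 0.2, -0.7]
opening: 0.441
```

Run:
```python
from h import *
st();  i,im=snap('wrist','w16')
s=manip.read_state()
cs=im[:,:].max(2)
# top, bottom rows of dark along centre columns
for u in (270,275,280):
    col=np.where(cs[220:345,u]<45)[0]+220; print(u,col.min(),col.max())
for v in (255,265): 
    r=np.where(cs[v,225:325]<45)[0]+225; print(v,r.min(),r.max())
zt=s['tcp_pos'][2]+.0003
a=toz(i,(275,241),zt);b=toz(i,(275,327),zt); print(a,b,s['tcp_pos'])
plan([.612,.276-.002,.125],0)
```

```text
t 23.15 tcp [429.1   7.3 123.3] yyaw -0.0 down [ 0.002  0.    -1.   ] F [ 0.3  0.2 -0.7] open 0.441 q6 91.0
270 243 325
275 243 325
280 243 325
255 245 305
265 230 320
[0.42880148 0.03306779 0.1229235 ] [ 0.42881668 -0.01176865  0.1229235 ] [0.4285453  0.00726754 0.1226235 ]
slide [ -0.23  18.34 -26.67] rot [-0. -0. -0.] q6 91.0
slide [ -0.23  18.34 -26.67] rot [ 3.142 -0.     0.   ] q6 91.0
```

View pics/w16.png

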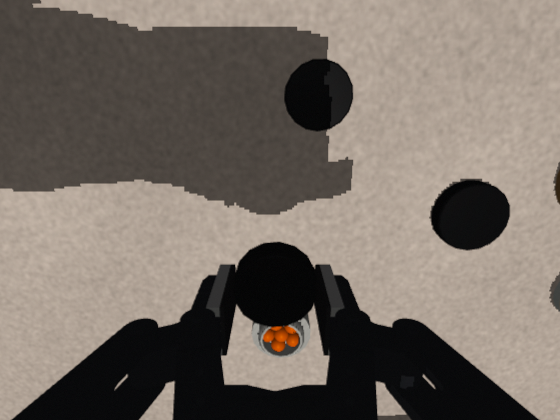

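Run:
```python
import cv2
a=cv2.imread('pics/w13.png')[170:250,230:320]
b=cv2.imread('pics/t3.png')[180:220,160:210]
cv2.imwrite('pics/z1.png',cv2.hconcat([cv2.resize(a,(450,400),interpolation=cv2.INTER_NEAREST),cv2.resize(b,(350,400),interpolation=cv2.INTER_NEAREST)]))
```

```text
(no output)
```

View pics/z1.png

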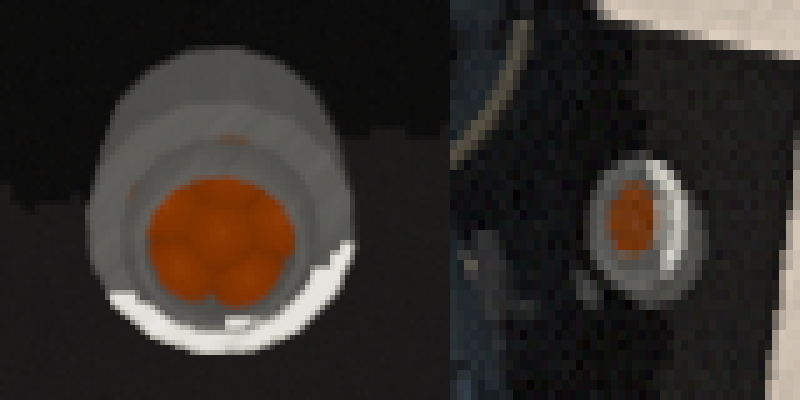

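>>> {"op": "arm_command", "data": {
  "slide": [
    [0, 2.3, -3.3],
    [0, 4.6, -6.6],
    [0, 6.9, -10],
    [0, 9.2, -13.3],
    [0, 11.5, -16.7],
    [0, 13.8, -20],
    [0, 16.1, -23.3],
    [0, 17.5, -25]
  ],
  "rot": [
    [0, 0, 0],
    [0, 0, 0],
    [0, 0, 0],
    [0, 0, 0],
    [0, 0, 0],
    [0, 0, 0],
    [0, 0, 0],
    [0, 0, 0]
  ],
  "fingers": [1, 1, 1, 1, 1, 1, 1, 1]
}}

```text
time_s: 23.87
tcp_pos: [0.6049, 0.2608, 0.1207]
ee_rot: [-110.3, 89.9, 159.8]
contact_force: [-0.1, 0.1, -0.6]
opening: 0.448
```

Run:
```python
from h import *
st();  i,im=snap('wrist','w17')
plan([.612,.274,.125],0)
```

```text
t 23.87 tcp [604.9 260.8 120.7] yyaw 0.1 down [-0.001  0.    -1.   ] F [-0.1  0.1 -0.6] open 0.448 q6 113.2
slide [-0.46  0.55 -1.15] rot [ 0.003 -0.001 -0.   ] q6 113.2
slide [-0.46  0.55 -1.15] rot [-3.139e+00  1.000e-03 -2.000e-03] q6 113.2
```

View pics/w17.png

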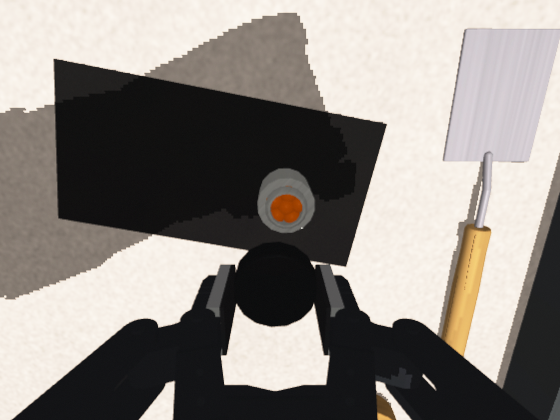

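Run:
```python
from h import *
i=manip.camera_info('wrist'); im=cv2.imread('pics/w17.png'); orange(i,im,.041)
s=manip.read_state(); z=s['tcp_pos'][2]
print(s['tcp_pos'],toz(i,(274.5,325.5),z),toz(i,(229.5,285),z),toz(i,(320.5,285),z))
```

```text
org (271, 195, 31, 27) [0.6137 0.2776]
[0.60657789 0.26252545 0.12037843] [0.60610214 0.24466938 0.12037843] [0.58558488 0.26663639 0.12037843] [0.62695391 0.26676201 0.12037843]
```

Run:
```python
from h import *
plan([.6122,.2738,.070],0); st()
```

```text
slide [ 5.04  0.56 -1.12] rot [ 0.003 -0.001 -0.   ] q6 113.2
slide [ 5.04  0.56 -1.12] rot [-3.139e+00  1.000e-03 -2.000e-03] q6 113.2
t 23.92 tcp [606.6 262.5 120.4] yyaw 0.2 down [ 0.     0.001 -1.   ] F [0.8 1.6 0.1] open 0.441 q6 113.2
```

>>> {"op": "arm_command", "data": {
  "slide": [
    [0.5, 0.5, -1.1],
    [1.5, 0.6, -1.1],
    [2.5, 0.6, -1.1],
    [3.5, 0.6, -1.1],
    [4.5, 0.6, -1.1],
    [5, 0.6, -1.1],
    [5, 0.6, -1.1],
    [5, 0.6, -1.1]
  ],
  "rot": [
    [0, 0, 0],
    [0, 0, 0],
    [0, 0, 0],
    [0, 0, 0],
    [0, 0, 0],
    [0, 0, 0],
    [0, 0, 0],
    [0, 0, 0]
  ],
  "fingers": [1, 1, 1, 1, 1, 1, 1, 1]
}}

```text
time_s: 24.58
tcp_pos: [0.6095, 0.2678, 0.0727]
ee_rot: [-74.5, 90.0, -164.5]
contact_force: [0.9, 0.0, 0.0]
opening: 0.45
```

Run:
```python
from h import *
st();st();i,im=snap('wrist','w18');st()
plan([.6122,.2738,.0497],0)
cv2.imwrite('pics/z2.png',cv2.resize(im[200:360,180:380],None,fx=4,fy=3.7))
```

```text
t 24.58 tcp [609.5 267.8  72.7] yyaw -0.0 down [-0. -0. -1.] F [0.9 0.  0. ] open 0.45 q6 113.7
t 24.58 tcp [609.5 267.8  72.7] yyaw -0.0 down [-0. -0. -1.] F [0.9 0.  0. ] open 0.45 q6 113.7
t 24.63 tcp [609.8 268.1  73.2] yyaw -0.0 down [ 0.  0. -1.] F [-0.3  0.5  0.3] open 0.447 q6 113.7
slide [ 2.35  0.23 -0.57] rot [-0. -0. -0.] q6 113.7
slide [ 2.35  0.23 -0.57] rot [ 3.141e+00 -1.000e-03  0.000e+00] q6 113.7
```

View pics/z2.png

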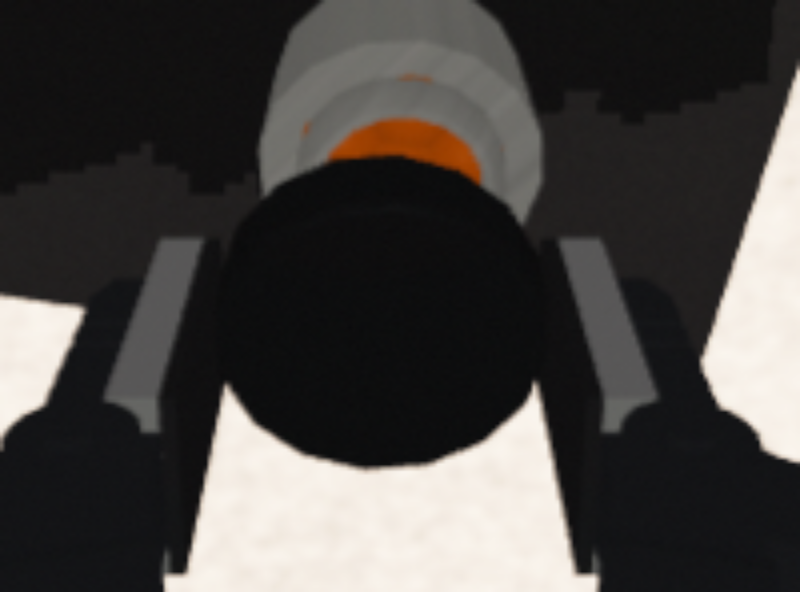

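The arm was still about 6 mm short sideways. I correct that before lowering.

>>> {"op": "arm_command", "data": {
  "slide": [
    [0, 0.1, -0.3],
    [0, 0.23, -0.57],
    [0, 0.23, -0.57],
    [0, 0.23, -0.57],
    [0, 0.23, -0.57],
    [0, 0.23, -0.57],
    [0, 0.23, -0.57],
    [0, 0.23, -0.57]
  ],
  "rot": [
    [0, 0, 0],
    [0, 0, 0],
    [0, 0, 0],
    [0, 0, 0],
    [0, 0, 0],
    [0, 0, 0],
    [0, 0, 0],
    [0, 0, 0]
  ],
  "fingers": [1, 1, 1, 1, 1, 1, 1, 1]
}}

```text
time_s: 25.3
tcp_pos: [0.612, 0.2739, 0.0729]
ee_rot: [-161.4, 90.0, 108.6]
contact_force: [0.4, 1.5, -0.1]
opening: 0.446
```

Run:
```python
from h import *
st();i,im=snap('wrist','w19');st()
plan([.6122,.2738,.0497],0)
cv2.imwrite('pics/z3.png',cv2.resize(im[200:360,180:380],None,fx=4,fy=3.7))
```

```text
t 25.3 tcp [612.  273.9  72.9] yyaw -0.0 down [-0.  0. -1.] F [ 0.4  1.5 -0.1] open 0.446 q6 114.1
t 25.35 tcp [612.  273.9  72.8] yyaw -0.0 down [-0.  0. -1.] F [-0.5  0.2 -0.9] open 0.452 q6 114.1
slide [2.31 0.02 0.01] rot [-0. -0.  0.] q6 114.1
slide [2.31 0.02 0.01] rot [3.142 0.    0.   ] q6 114.1
```

View pics/z3.png

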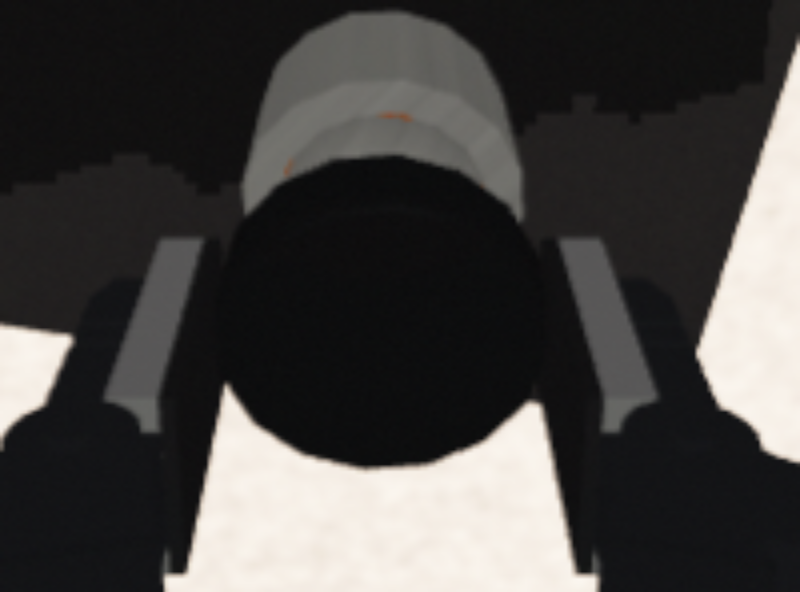

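Run:
```python
from h import *
i=manip.camera_info('wrist')
print(toz(i,(275,221.3),.036)[1]-.020, toz(i,(275,203),.036), toz(i,(274.5,325.5),.073)[1]+.020)
print('neck bottom back edge',toz(i,(275,231),.036)[1]-.0145,'neck top/back',toz(i,(275,231),.044)[1]-.0145)
```

```text
0.2752540382640665 [0.61167152 0.30566583 0.036     ] 0.2761895144355367
neck bottom back edge 0.2750717852244086 neck top/back 0.27832947369436173
```

The lid is aligned to within 1 mm: lid centre y is 0.2762 and the tin's is 0.2752. I lower it slowly.

>>> {"op": "arm_command", "data": {
  "slide": [
    [0.4, 0, 0],
    [0.8, 0, 0],
    [1.2, 0, 0.05],
    [1.5, 0, 0.05],
    [1.8, 0, 0.05],
    [2, 0, 0.05],
    [2.2, 0, 0.05],
    [2.3, 0, 0.05]
  ],
  "rot": [
    [0, 0, 0],
    [0, 0, 0],
    [0, 0, 0],
    [0, 0, 0],
    [0, 0, 0],
    [0, 0, 0],
    [0, 0, 0],
    [0, 0, 0]
  ],
  "fingers": [1, 1, 1, 1, 1, 1, 1, 1]
}}

```text
time_s: 26.02
tcp_pos: [0.612, 0.2735, 0.0498]
ee_rot: [-157.7, 90.0, 112.3]
contact_force: [-2.5, -2.1, 9.1]
opening: 0.448
```

Run:
```python
from h import *
st()
```

```text
t 26.02 tcp [612.  273.5  49.8] yyaw -0.0 down [-0.  0. -1.] F [-2.5 -2.1  9.1] open 0.448 q6 114.1
```

Seated at z = 49.8 mm, where 49.7 mm was expected, with 9 N upward. I release.

>>> {"op": "arm_command", "data": {
  "slide": [
    [0, 0, 0],
    [0, 0, 0],
    [0, 0, 0],
    [0, 0, 0],
    [0, 0, 0],
    [-2, 0, 0],
    [-5, 0, 0],
    [-8, 0, 0]
  ],
  "rot": [
    [0, 0, 0],
    [0, 0, 0],
    [0, 0, 0],
    [0, 0, 0],
    [0, 0, 0],
    [0, 0, 0],
    [0, 0, 0],
    [0, 0, 0]
  ],
  "fingers": [0.5, 0.45, 0.4, 0.3, 0.2, 0.2, 0.2, 0.2]
}}

```text
time_s: 26.68
tcp_pos: [0.6113, 0.2732, 0.1299]
ee_rot: [-68.8, 89.9, -158.8]
contact_force: [0.4, 1.0, -0.2]
opening: 0.804
```

Run:
```python
from h import *
st();i,im=snap('wrist','w20');
i,im2=snap('top','t4'); orange(i,im2,.042,8,roi=(150,150,400,300))
plan([.434,-.088,.125],0)
```

```text
t 26.68 tcp [611.3 273.2 129.9] yyaw 0.0 down [-0.002 -0.001 -1.   ] F [ 0.4  1.  -0.2] open 0.804 q6 114.1
org (310, 256, 9, 10) [ 0.4338 -0.0884]
org (314, 150, 33, 4) [ 0.7479 -0.147 ]
slide [  0.77 -18.05  36.26] rot [-0.    -0.003 -0.007] q6 114.1
slide [  0.77 -18.05  36.26] rot [ 3.142 -0.012  0.005] q6 114.1
```

View pics/w20.png

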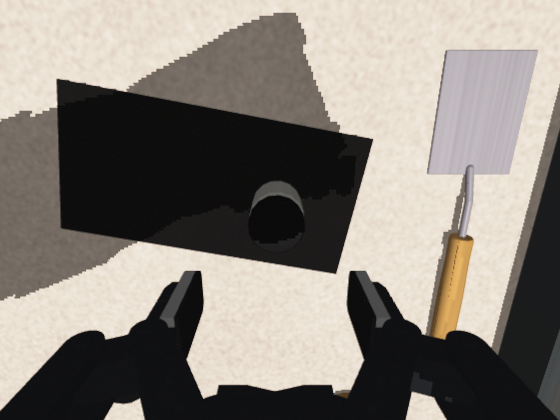

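The lid is level on the tin at (277,220). The medium tin is next.

>>> {"op": "arm_command", "data": {
  "slide": [
    [0, -1.8, 3.6],
    [0, -3.6, 7.2],
    [0, -5.4, 10.8],
    [0, -7.2, 14.4],
    [0, -9, 18],
    [0, -10.8, 21.6],
    [0, -12.6, 25.2],
    [0, -14.4, 28.8]
  ],
  "rot": [
    [0, 0, 0],
    [0, 0, 0],
    [0, 0, 0],
    [0, 0, 0],
    [0, 0, 0],
    [0, 0, 0],
    [0, 0, 0],
    [0, 0, 0]
  ],
  "fingers": [0.2, 0.1, 0.1, 0.1, 0.1, 0.1, 0.1, 0.1]
}}

```text
time_s: 27.45
tcp_pos: [0.4667, -0.0159, 0.1296]
ee_rot: [89.1, 90.0, -0.9]
contact_force: [1.0, -0.3, 0.3]
opening: 0.901
```

Run:
```python
from h import *
plan([.434,-.088,.125],0)
```

```text
slide [ 0.46 -3.27  7.21] rot [ 0.  0. -0.] q6 88.0
slide [ 0.46 -3.27  7.21] rot [-3.141  0.     0.   ] q6 88.0
```

>>> {"op": "arm_command", "data": {
  "slide": [
    [0.2, -1.5, 3.5],
    [0.5, -3.2, 7],
    [0.5, -3.2, 7],
    [0.5, -3.2, 7],
    [0.5, -3.2, 7],
    [0.5, -3.2, 7],
    [0.5, -3.2, 7],
    [0.5, -3.2, 7]
  ],
  "rot": [
    [0, 0, 0],
    [0, 0, 0],
    [0, 0, 0],
    [0, 0, 0],
    [0, 0, 0],
    [0, 0, 0],
    [0, 0, 0],
    [0, 0, 0]
  ],
  "fingers": [0.1, 0.1, 0.1, 0.1, 0.1, 0.1, 0.1, 0.1]
}}

```text
time_s: 28.12
tcp_pos: [0.4365, -0.0835, 0.1247]
ee_rot: [-161.1, 90.0, 109.0]
contact_force: [-0.1, 0.1, -1.0]
opening: 0.898
```

Run:
```python
from h import *
st();i,im=snap('wrist','w21');orange(i,im,.041); 
plan([.434,-.088,.024],0)
```

```text
t 28.12 tcp [436.5 -83.5 124.7] yyaw 0.1 down [-0.  0. -1.] F [-0.1  0.1 -1. ] open 0.898 q6 79.0
org (251, 214, 41, 36) [ 0.4334 -0.0874]
slide [10.07 -0.24  0.44] rot [ 0.002 -0.     0.   ] q6 79.0
slide [10.07 -0.24  0.44] rot [-3.14 -0.   -0.  ] q6 79.0
```

View pics/w21.png

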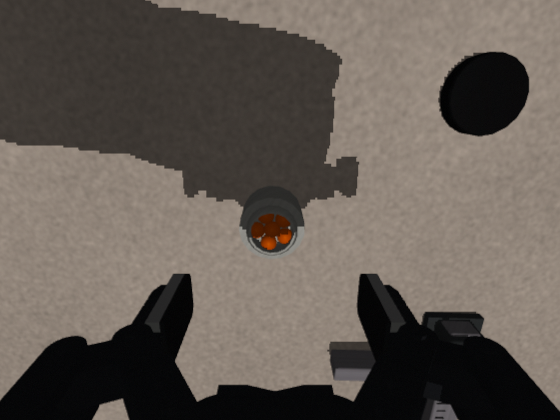

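The medium tin is at (0.4335,-0.0875). I grip it.

>>> {"op": "arm_command", "data": {
  "slide": [
    [2, -0.3, 0.4],
    [4, -0.3, 0.4],
    [6, -0.3, 0.4],
    [8, -0.3, 0.4],
    [9.5, -0.3, 0.4],
    [10, -0.3, 0.4],
    [10, -0.3, 0.4],
    [10, -0.3, 0.4]
  ],
  "rot": [
    [0, 0, 0],
    [0, 0, 0],
    [0, 0, 0],
    [0, 0, 0],
    [0, 0, 0],
    [0, 0, 0],
    [0, 0, 0],
    [0, 0, 0]
  ],
  "fingers": [0.1, 0.1, 0.1, 0.1, 0.1, 0.1, 0.2, 0.3]
}}

```text
time_s: 28.83
tcp_pos: [0.4333, -0.0882, 0.0251]
ee_rot: [-144.2, 90.0, 125.9]
contact_force: [-0.5, -0.4, -0.2]
opening: 0.702
```

>>> {"op": "arm_command", "data": {
  "slide": [
    [0, 0, 0],
    [0, 0, 0],
    [0, 0, 0],
    [0, 0, 0],
    [0, 0, 0],
    [0, 0, 0],
    [0, 0, 0],
    [0, 0, 0]
  ],
  "rot": [
    [0, 0, 0],
    [0, 0, 0],
    [0, 0, 0],
    [0, 0, 0],
    [0, 0, 0],
    [0, 0, 0],
    [0, 0, 0],
    [0, 0, 0]
  ],
  "fingers": [0.4, 0.5, 0.6, 0.7, 0.8, 1, 1, 1],
  "squeeze": 25
}}

```text
time_s: 29.5
tcp_pos: [0.4339, -0.0886, 0.0259]
ee_rot: [91.0, 89.9, 1.0]
contact_force: [-0.4, 1.3, 6.8]
opening: 0.546
```

>>> {"op": "arm_command", "data": {
  "slide": [
    [-2, 0, 0],
    [-4, 0, 0],
    [-6, 0, 0],
    [-8, 0, 0],
    [-8, 0, 0],
    [-8, 0, 0],
    [-8, 0, 0],
    [-8, 0, 0]
  ],
  "rot": [
    [0, 0, 0],
    [0, 0, 0],
    [0, 0, 0],
    [0, 0, 0],
    [0, 0, 0],
    [0, 0, 0],
    [0, 0, 0],
    [0, 0, 0]
  ],
  "fingers": [1, 1, 1, 1, 1, 1, 1, 1]
}}

```text
time_s: 30.17
tcp_pos: [0.4323, -0.0884, 0.1039]
ee_rot: [-103.4, 89.9, 166.6]
contact_force: [-0.2, 0.3, -2.6]
opening: 0.548
```

Run:
```python
from h import *
st();i,im=snap('wrist','w22');s=manip.read_state(); orange(i,im,s['tcp_pos'][2]+.017)
plan([.516,-.277,.105],-1.5)
```

```text
t 30.17 tcp [432.3 -88.4 103.9] yyaw -0.0 down [-0.002  0.    -1.   ] F [-0.2  0.3 -2.6] open 0.548 q6 78.4
org (241, 283, 67, 53) [ 0.4316 -0.0851]
slide [-0.14  8.38 18.86] rot [ 0.026 -0.     0.002] q6 78.4
slide [-0.14  8.38 18.86] rot [-3.115e+00 -3.000e-03 -1.000e-03] q6 78.4
```

View pics/w22.png

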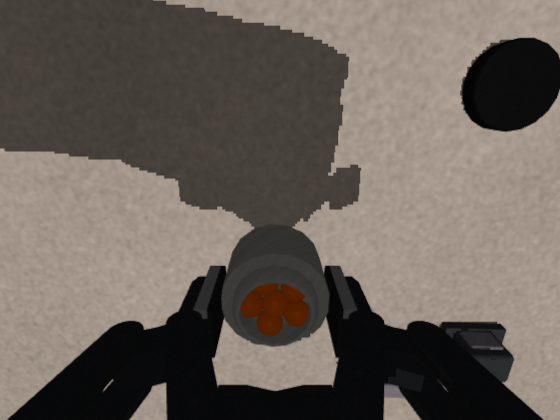

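>>> {"op": "arm_command", "data": {
  "slide": [
    [0, 1.4, 3.1],
    [0, 2.8, 6.2],
    [0, 4.2, 9.3],
    [0, 5.6, 12.4],
    [0, 7, 15.6],
    [0, 8.4, 18.8],
    [0, 8.4, 18.8],
    [0, 8.4, 18.8]
  ],
  "rot": [
    [0.026, 0, 0],
    [0.026, 0, 0],
    [0.026, 0, 0],
    [0.026, 0, 0],
    [0.026, 0, 0],
    [0.026, 0, 0],
    [0.026, 0, 0],
    [0.026, 0, 0]
  ],
  "fingers": [1, 1, 1, 1, 1, 1, 1, 1]
}}

```text
time_s: 30.88
tcp_pos: [0.5169, -0.2779, 0.1031]
ee_rot: [-118.4, 89.9, 150.0]
contact_force: [-0.2, 0.7, -1.7]
opening: 0.547
```

>>> {"op": "arm_command", "data": {
  "slide": [
    [0, 0, 0],
    [0, 0, 0],
    [0, 0, 0],
    [0, 0, 0],
    [0, 0, 0],
    [0, 0, 0],
    [0, 0, 0],
    [0, 0, 0]
  ],
  "rot": [
    [0, 0, 0],
    [0, 0, 0],
    [0, 0, 0],
    [0, 0, 0],
    [0, 0, 0],
    [0, 0, 0],
    [0, 0, 0],
    [0, 0, 0]
  ],
  "fingers": [1, 1, 1, 1, 1, 1, 1, 1]
}}

```text
time_s: 31.55
tcp_pos: [0.5171, -0.2764, 0.1049]
ee_rot: [84.7, 90.0, -6.7]
contact_force: [-0.3, 0.7, -2.8]
opening: 0.551
```

Run:
```python
from h import *
st();i,im=snap('wrist','w23');
plan([.516,-.277,.0265],-1.5)
```

```text
t 31.55 tcp [ 517.1 -276.4  104.9] yyaw -1.5 down [ 0. -0. -1.] F [-0.3  0.7 -2.8] open 0.551 q6 63.3
slide [ 7.84 -0.1   0.06] rot [ 0.  0. -0.] q6 63.4
slide [ 7.84 -0.1   0.06] rot [-3.141  0.     0.   ] q6 63.4
```

View pics/w23.png

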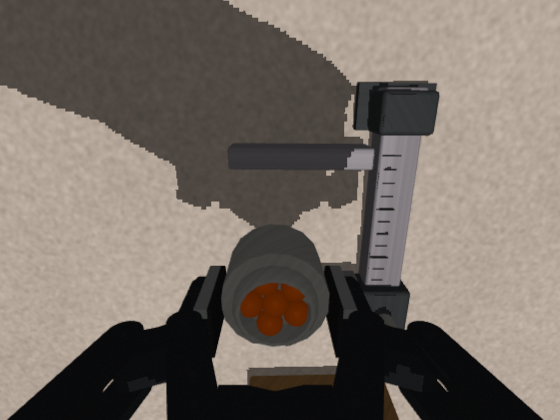

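Run:
```python
from h import *
i=manip.camera_info('wrist')
print(proj(i,(.56,-.3195,.03)),proj(i,(.56,-.3195,.006)),proj(i,(.516,-.2755,.0))[1],proj(i,(.516,-.2995,0)),toz(i,(345,268),.03),toz(i,(240,169),.03))
```

```text
[337.06297803 285.61785037] [331.60088065 269.24409701] 215.09923239895917 [274.80446591 244.03063671] [ 0.56505999 -0.30549997  0.03      ] [ 0.49570387 -0.23351587  0.03      ]
```

Clearances to both jaw arms are fine. I set the tin down and release.

>>> {"op": "arm_command", "data": {
  "slide": [
    [1.5, -0.1, 0],
    [3, -0.1, 0],
    [4.5, -0.1, 0],
    [6, -0.1, 0],
    [7, -0.1, 0],
    [7.6, -0.1, 0],
    [7.8, -0.1, 0],
    [7.8, -0.1, 0]
  ],
  "rot": [
    [0, 0, 0],
    [0, 0, 0],
    [0, 0, 0],
    [0, 0, 0],
    [0, 0, 0],
    [0, 0, 0],
    [0, 0, 0],
    [0, 0, 0]
  ],
  "fingers": [1, 1, 1, 1, 1, 1, 1, 1]
}}

```text
time_s: 32.27
tcp_pos: [0.5159, -0.2764, 0.0268]
ee_rot: [-123.6, 90.0, 144.9]
contact_force: [-0.4, 0.1, -1.9]
opening: 0.548
```

>>> {"op": "arm_command", "data": {
  "slide": [
    [0, 0, 0],
    [0, 0, 0],
    [0, 0, 0],
    [0, 0, 0],
    [-1, 0, 0],
    [-4, 0, 0],
    [-8, 0, 0],
    [-10, 0, 0]
  ],
  "rot": [
    [0, 0, 0],
    [0, 0, 0],
    [0, 0, 0],
    [0, 0, 0],
    [0, 0, 0],
    [0, 0, 0],
    [0, 0, 0],
    [0, 0, 0]
  ],
  "fingers": [0.35, 0.25, 0.2, 0.2, 0.2, 0.2, 0.2, 0.2]
}}

```text
time_s: 32.93
tcp_pos: [0.517, -0.277, 0.1314]
ee_rot: [64.2, 89.8, -27.3]
contact_force: [1.0, -0.5, 0.2]
opening: 0.8
```

Run:
```python
from h import *
st();i,im=snap('wrist','w24');orange(i,im,.041)
plan([.593,-.347,.125],88.5)
```

```text
t 32.93 tcp [ 517.  -277.   131.4] yyaw -1.5 down [ 0.003 -0.002 -1.   ] F [ 1.  -0.5  0.2] open 0.8 q6 63.3
org (253, 203, 40, 36) [ 0.5153 -0.2752]
slide [1.03 7.62 6.72] rot [-1.571  0.009 -0.003] q6 63.3
slide [1.03 7.62 6.72] rot [ 1.571 -0.003 -0.009] q6 63.3
```

View pics/w24.png

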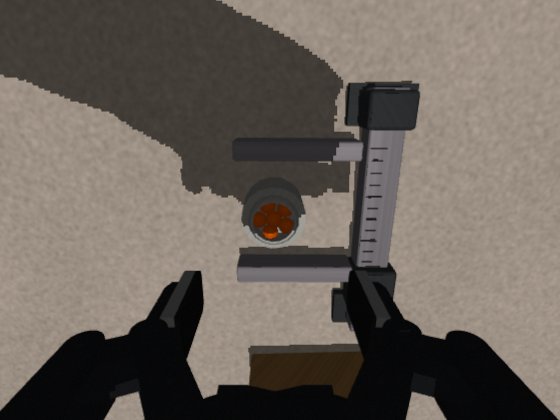

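The medium tin is upright between the arms. Now back to the post.

>>> {"op": "arm_command", "data": {
  "slide": [
    [-0.2, 0.9, 0.8],
    [-0.2, 1.8, 1.6],
    [-0.2, 2.7, 2.5],
    [-0.2, 3.6, 3.4],
    [-0.2, 4.6, 4.2],
    [-0.2, 5.6, 5],
    [-0.2, 6.6, 5.8],
    [-0.2, 7.6, 6.7]
  ],
  "rot": [
    [-0.12, 0, 0],
    [-0.24, 0, 0],
    [-0.36, 0, 0],
    [-0.48, 0, 0],
    [-0.6, 0, 0],
    [-0.72, 0, 0],
    [-0.84, 0, 0],
    [-0.96, 0, 0]
  ],
  "fingers": [0.4, 0.45, 0.5, 0.55, 0.55, 0.55, 0.55, 0.55]
}}

```text
time_s: 33.65
tcp_pos: [0.5907, -0.3458, 0.1297]
ee_rot: [22.5, 90.0, -13.6]
contact_force: [0.4, 0.3, 0.5]
opening: 0.45
```

>>> {"op": "arm_command", "data": {
  "slide": [
    [0, 0, 0],
    [0, 0, 0],
    [0, 0, 0],
    [0, 0, 0],
    [0, 0, 0],
    [0, 0, 0],
    [0, 0, 0],
    [0, 0, 0]
  ],
  "rot": [
    [-0.12, 0, 0],
    [-0.24, 0, 0],
    [-0.36, 0, 0],
    [-0.48, 0, 0],
    [-0.61, 0, 0],
    [-0.61, 0, 0],
    [-0.61, 0, 0],
    [-0.61, 0, 0]
  ],
  "fingers": [0.55, 0.55, 0.55, 0.55, 0.55, 0.55, 0.55, 0.55]
}}

```text
time_s: 34.32
tcp_pos: [0.5903, -0.3455, 0.1292]
ee_rot: [-19.5, 90.0, -21.2]
contact_force: [0.7, -0.7, -0.3]
opening: 0.449
```

Run:
```python
from h import *
st();i,im=snap('wrist','w25');orange(i,im,.041)
plan([.593,-.347,.054],88.5); print(proj(i,(.593,-.347,.074)))
```

```text
t 34.32 tcp [ 590.3 -345.5  129.2] yyaw 88.2 down [ 0. -0. -1.] F [ 0.7 -0.7 -0.3] open 0.449 q6 -28.6
org (472, 363, 73, 29) [ 0.7357 -0.1511]
org (356, 88, 44, 46) [ 0.5151 -0.2772]
slide [ 7.51 -0.15  0.28] rot [-0.004  0.     0.   ] q6 -28.6
slide [ 7.51 -0.15  0.28] rot [ 3.138  0.    -0.   ] q6 -28.6
[271.65119788 247.25974723]
```

View pics/w25.png

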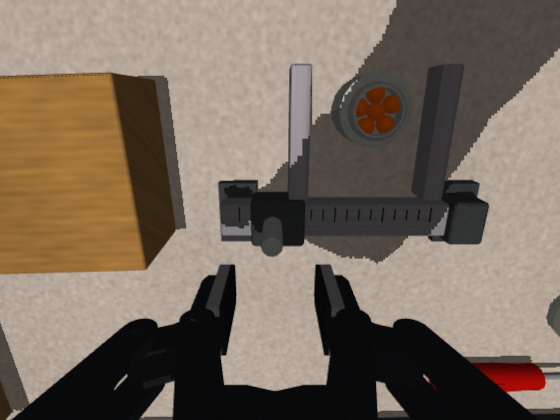

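The post top is at (272,245), as predicted. I grip it.

>>> {"op": "arm_command", "data": {
  "slide": [
    [1.3, -0.1, 0.1],
    [2.7, -0.1, 0.1],
    [4, -0.1, 0.1],
    [5.4, -0.1, 0.1],
    [6.8, -0.1, 0.1],
    [7.4, -0.1, 0.1],
    [7.5, -0.1, 0.1],
    [7.5, -0.1, 0.1]
  ],
  "rot": [
    [0, 0, 0],
    [0, 0, 0],
    [0, 0, 0],
    [0, 0, 0],
    [0, 0, 0],
    [0, 0, 0],
    [0, 0, 0],
    [0, 0, 0]
  ],
  "fingers": [0.55, 0.55, 0.55, 0.55, 0.55, 0.55, 0.6, 0.6]
}}

```text
time_s: 35.03
tcp_pos: [0.5911, -0.3464, 0.0538]
ee_rot: [147.0, 90.0, 145.4]
contact_force: [1.0, 0.2, 0.6]
opening: 0.401
```

>>> {"op": "arm_command", "data": {
  "slide": [
    [0, 0, 0],
    [0, 0, 0],
    [0, 0, 0],
    [0, 0, 0],
    [0, 0, 0],
    [0, 0, 0],
    [0, 0, 0],
    [0, 0, 0]
  ],
  "rot": [
    [0, 0, 0],
    [0, 0, 0],
    [0, 0, 0],
    [0, 0, 0],
    [0, 0, 0],
    [0, 0, 0],
    [0, 0, 0],
    [0, 0, 0]
  ],
  "fingers": [0.7, 0.8, 0.9, 1, 1, 1, 1, 1],
  "squeeze": 25
}}

```text
time_s: 35.7
tcp_pos: [0.5917, -0.3468, 0.0549]
ee_rot: [-28.3, 89.9, -29.8]
contact_force: [-0.2, -0.2, 6.9]
opening: 0.152
```

>>> {"op": "arm_command", "data": {
  "slide": [
    [0, 0.4, 0],
    [0, 0.9, 0],
    [0, 1.4, 0],
    [0, 1.9, 0],
    [0, 2.4, 0],
    [0, 2.9, 0],
    [0, 3.2, 0],
    [0, 3.4, 0]
  ],
  "rot": [
    [0, 0, 0],
    [0, 0, 0],
    [0, 0, 0],
    [0, 0, 0],
    [0, 0, 0],
    [0, 0, 0],
    [0, 0, 0],
    [0, 0, 0]
  ],
  "fingers": [1, 1, 1, 1, 1, 1, 1, 1]
}}

```text
time_s: 36.37
tcp_pos: [0.5928, -0.313, 0.0549]
ee_rot: [-43.4, 89.9, -44.9]
contact_force: [-0.9, -4.4, 5.6]
opening: 0.155
```

Run:
```python
from h import *
st();i,im=snap('wrist','w26')
```

```text
t 36.37 tcp [ 592.8 -313.    54.9] yyaw 88.5 down [ 0.002 -0.002 -1.   ] F [-0.9 -4.4  5.6] open 0.155 q6 -26.3
```

View pics/w26.png

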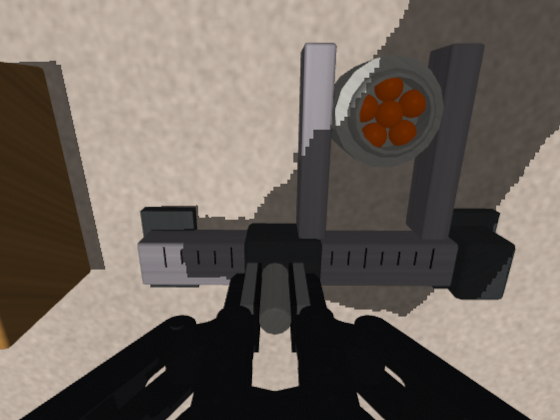

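>>> {"op": "arm_command", "data": {
  "slide": [
    [0, 0.15, 0],
    [0, 0.3, 0],
    [0, 0.45, 0],
    [0, 0.6, 0],
    [0, 0.75, 0],
    [0, 0.9, 0],
    [0, 1, 0],
    [0, 1, 0]
  ],
  "rot": [
    [0, 0, 0],
    [0, 0, 0],
    [0, 0, 0],
    [0, 0, 0],
    [0, 0, 0],
    [0, 0, 0],
    [0, 0, 0],
    [0, 0, 0]
  ],
  "fingers": [1, 1, 1, 1, 1, 1, 1, 1]
}}

```text
time_s: 37.08
tcp_pos: [0.5931, -0.3043, 0.0549]
ee_rot: [-62.3, 89.8, -63.9]
contact_force: [-0.4, -7.2, 5.0]
opening: 0.151
```

>>> {"op": "arm_command", "data": {
  "slide": [
    [0, 0.05, 0],
    [0, 0.05, 0],
    [0, 0.05, 0],
    [0, 0.05, 0],
    [0, 0.05, 0],
    [0, 0.05, 0],
    [0, 0.05, 0],
    [0, 0.05, 0]
  ],
  "rot": [
    [0, 0, 0],
    [0, 0, 0],
    [0, 0, 0],
    [0, 0, 0],
    [0, 0, 0],
    [0, 0, 0],
    [0, 0, 0],
    [0, 0, 0]
  ],
  "fingers": [1, 1, 1, 1, 1, 1, 1, 1]
}}

```text
time_s: 37.75
tcp_pos: [0.5931, -0.3041, 0.0549]
ee_rot: [-62.7, 89.8, -64.3]
contact_force: [0.7, -9.0, 3.8]
opening: 0.151
```

Run:
```python
from h import *
st();i,im=snap('wrist','w27')
```

```text
t 37.75 tcp [ 593.1 -304.1   54.9] yyaw 88.4 down [ 0.002 -0.004 -1.   ] F [ 0.7 -9.   3.8] open 0.151 q6 -25.5
```

View pics/w27.png

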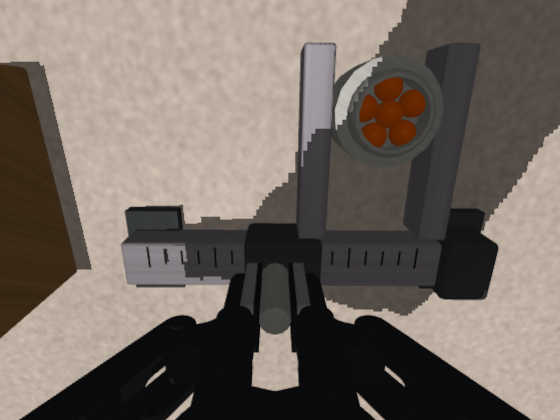

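It's pressed with 7 to 9 N total for over 0.6 s, and the anvil arm has moved about 5 mm towards the block. I open again.

>>> {"op": "arm_command", "data": {
  "slide": [
    [0, -0.4, 0],
    [0, -1, 0],
    [0, -1.6, 0],
    [0, -2.2, 0],
    [0, -2.8, 0],
    [0, -3.4, 0],
    [0, -4, 0],
    [0, -4.5, 0]
  ],
  "rot": [
    [0, 0, 0],
    [0, 0, 0],
    [0, 0, 0],
    [0, 0, 0],
    [0, 0, 0],
    [0, 0, 0],
    [0, 0, 0],
    [0, 0, 0]
  ],
  "fingers": [1, 1, 1, 1, 1, 1, 1, 1]
}}

```text
time_s: 38.47
tcp_pos: [0.5917, -0.347, 0.0549]
ee_rot: [10.8, 89.9, 9.3]
contact_force: [0.1, 2.5, 8.3]
opening: 0.157
```

>>> {"op": "arm_command", "data": {
  "slide": [
    [0, 0, 0],
    [0, 0, 0],
    [0, 0, 0],
    [-2, 0, 0],
    [-4, 0, 0],
    [-6, 0, 0],
    [-8, 0, 0],
    [-8, 0, 0]
  ],
  "rot": [
    [0, 0, 0],
    [0, 0, 0],
    [0, 0, 0],
    [0, 0, 0],
    [0, 0, 0],
    [0, 0, 0],
    [0, 0, 0],
    [0, 0, 0]
  ],
  "fingers": [0.6, 0.6, 0.6, 0.6, 0.6, 0.6, 0.6, 0.6]
}}

```text
time_s: 39.13
tcp_pos: [0.5927, -0.3475, 0.1379]
ee_rot: [-27.8, 89.7, -29.3]
contact_force: [-0.8, 0.3, 0.8]
opening: 0.402
```

Run:
```python
from h import *
st();i,im=snap('wrist','w28');orange(i,im,.041)
i2,im2=snap('top','t5')
plan([.515,-.262,.125],-1.5)
cv2.imwrite('pics/z4.png',cv2.hconcat([im,]))
```

```text
t 39.13 tcp [ 592.7 -347.5  137.9] yyaw 88.5 down [ 0.005 -0.003 -1.   ] F [-0.8  0.3  0.8] open 0.402 q6 -28.9
org (458, 354, 82, 29) [ 0.7366 -0.1553]
org (386, 84, 42, 44) [ 0.5154 -0.2586]
slide [ 0.91  8.28 -7.88] rot [ 1.57e+00  1.00e-03 -0.00e+00] q6 -28.9
slide [ 0.91  8.28 -7.88] rot [-1.571e+00  0.000e+00  1.000e-03] q6 -28.9
```

View pics/w28.png

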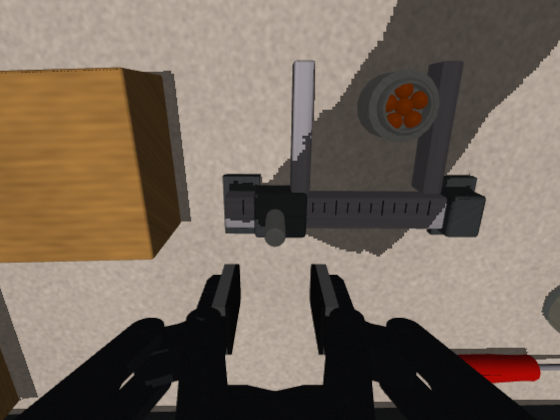

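View pics/t5.png

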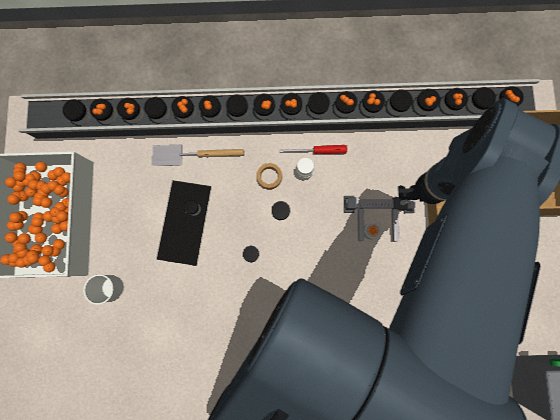

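The medium tin rests at (0.515,-0.2586), the jaw is open, and the small tin is still on the mat at (193,209). I fetch the medium tin.

>>> {"op": "arm_command", "data": {
  "slide": [
    [0, 1, -1],
    [0.3, 2, -2],
    [0.6, 3, -3],
    [0.9, 4, -4],
    [0.9, 5, -5],
    [0.9, 6, -6],
    [0.9, 7.2, -7],
    [0.9, 8.4, -7.9]
  ],
  "rot": [
    [0.12, 0, 0],
    [0.24, 0, 0],
    [0.36, 0, 0],
    [0.48, 0, 0],
    [0.6, 0, 0],
    [0.72, 0, 0],
    [0.84, 0, 0],
    [0.96, 0, 0]
  ],
  "fingers": [0.4, 0.3, 0.2, 0.2, 0.2, 0.2, 0.2, 0.2]
}}

```text
time_s: 39.9
tcp_pos: [0.513, -0.2598, 0.1232]
ee_rot: [-151.9, 89.8, 151.2]
contact_force: [0.3, -0.8, -0.1]
opening: 0.799
```

>>> {"op": "arm_command", "data": {
  "slide": [
    [0, 0, 0],
    [0, 0, 0],
    [0, 0, 0],
    [0, 0, 0],
    [0, 0, 0],
    [0, 0, 0],
    [0, 0, 0],
    [0, 0, 0]
  ],
  "rot": [
    [0.12, 0, 0],
    [0.24, 0, 0],
    [0.36, 0, 0],
    [0.48, 0, 0],
    [0.61, 0, 0],
    [0.61, 0, 0],
    [0.61, 0, 0],
    [0.61, 0, 0]
  ],
  "fingers": [0.2, 0.2, 0.2, 0.2, 0.2, 0.2, 0.2, 0.2]
}}

```text
time_s: 40.57
tcp_pos: [0.5141, -0.2606, 0.124]
ee_rot: [-120.0, 89.9, 148.7]
contact_force: [-0.0, 0.3, 0.9]
opening: 0.801
```

Run:
```python
from h import *
st();i,im=snap('wrist','w29');orange(i,im,.041)
plan([.515,-.260,.024],-1.5)
```

```text
t 40.57 tcp [ 514.1 -260.6  124. ] yyaw -1.3 down [-0.001  0.001 -1.   ] F [-0.   0.3  0.9] open 0.801 q6 64.4
org (258, 203, 41, 38) [ 0.5159 -0.2567]
slide [10.03  0.09 -0.07] rot [ 0.004 -0.001  0.001] q6 64.4
slide [10.03  0.09 -0.07] rot [-3.138e+00 -1.000e-03 -1.000e-03] q6 64.4
```

View pics/w29.png

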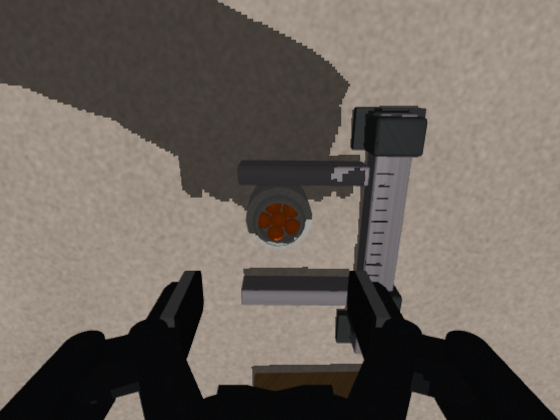

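>>> {"op": "arm_command", "data": {
  "slide": [
    [2, 0.1, -0.1],
    [4, 0.1, -0.1],
    [6, 0.1, -0.1],
    [8, 0.1, -0.1],
    [9.5, 0.1, -0.1],
    [10, 0.1, -0.1],
    [10, 0.1, -0.1],
    [10, 0.1, -0.1]
  ],
  "rot": [
    [0, 0, 0],
    [0, 0, 0],
    [0, 0, 0],
    [0, 0, 0],
    [0, 0, 0],
    [0, 0, 0],
    [0, 0, 0],
    [0, 0, 0]
  ],
  "fingers": [0.2, 0.2, 0.2, 0.2, 0.2, 0.2, 0.25, 0.3]
}}

```text
time_s: 41.28
tcp_pos: [0.5156, -0.26, 0.0251]
ee_rot: [-163.6, 90.0, 105.0]
contact_force: [-0.4, 0.7, 0.0]
opening: 0.7
```

>>> {"op": "arm_command", "data": {
  "slide": [
    [0, 0, 0],
    [0, 0, 0],
    [0, 0, 0],
    [0, 0, 0],
    [0, 0, 0],
    [0, 0, 0],
    [0, 0, 0],
    [0, 0, 0]
  ],
  "rot": [
    [0, 0, 0],
    [0, 0, 0],
    [0, 0, 0],
    [0, 0, 0],
    [0, 0, 0],
    [0, 0, 0],
    [0, 0, 0],
    [0, 0, 0]
  ],
  "fingers": [0.4, 0.5, 0.6, 0.7, 0.8, 1, 1, 1]
}}

```text
time_s: 41.95
tcp_pos: [0.5162, -0.2603, 0.0261]
ee_rot: [66.9, 89.9, -24.6]
contact_force: [-0.4, 0.5, 7.2]
opening: 0.552
```

>>> {"op": "arm_command", "data": {
  "slide": [
    [-2, 0, 0],
    [-4, 0, 0],
    [-6, 0, 0],
    [-8, 0, 0],
    [-10, 0, 0],
    [-10, 0, 0],
    [-10, 0, 0],
    [-10, 0, 0]
  ],
  "rot": [
    [0, 0, 0],
    [0, 0, 0],
    [0, 0, 0],
    [0, 0, 0],
    [0, 0, 0],
    [0, 0, 0],
    [0, 0, 0],
    [0, 0, 0]
  ],
  "fingers": [1, 1, 1, 1, 1, 1, 1, 1]
}}

```text
time_s: 42.62
tcp_pos: [0.5151, -0.2597, 0.1241]
ee_rot: [-120.1, 90.0, 148.4]
contact_force: [0.4, -0.9, -1.6]
opening: 0.549
```

Run:
```python
from h import *
st();i,im=snap('wrist','w30');s=manip.read_state();orange(i,im,s['tcp_pos'][2]+.017)
plan([.503,.295,.125],0)
```

```text
t 42.62 tcp [ 515.1 -259.7  124.1] yyaw -1.5 down [-0.001  0.    -1.   ] F [ 0.4 -0.9 -1.6] open 0.549 q6 64.7
org (240, 278, 68, 53) [ 0.5143 -0.2543]
slide [ -0.09  -2.62 -55.41] rot [-0.026 -0.001  0.002] q6 64.7
slide [ -0.09  -2.62 -55.41] rot [3.116e+00 2.000e-03 1.000e-03] q6 64.7
```

View pics/w30.png

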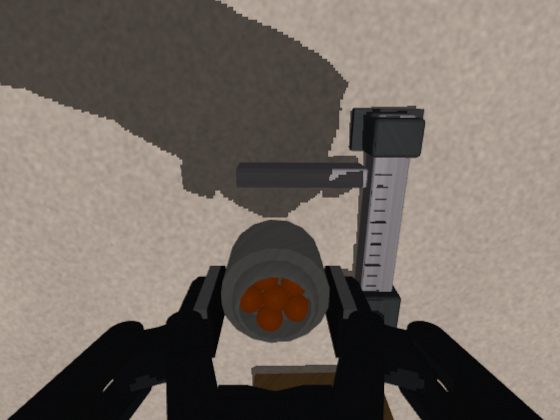

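>>> {"op": "arm_command", "data": {
  "slide": [
    [0, -0.2, -4],
    [0, -0.4, -8],
    [0, -0.6, -12],
    [0, -0.8, -16],
    [0, -1, -20],
    [0, -1.2, -24],
    [0, -1.4, -28],
    [0, -1.6, -32]
  ],
  "rot": [
    [0, 0, 0],
    [0, 0, 0],
    [0, 0, 0],
    [0, 0, 0],
    [0, 0, 0],
    [-0.026, 0, 0],
    [-0.026, 0, 0],
    [-0.026, 0, 0]
  ],
  "fingers": [1, 1, 1, 1, 1, 1, 1, 1]
}}

```text
time_s: 43.33
tcp_pos: [0.5067, 0.0622, 0.1236]
ee_rot: [-85.8, 89.9, -175.8]
contact_force: [1.6, 0.1, -2.6]
opening: 0.554
```

>>> {"op": "arm_command", "data": {
  "slide": [
    [0, -0.2, -4],
    [0, -0.4, -8],
    [0, -0.6, -12],
    [0, -0.8, -16],
    [0, -0.9, -20],
    [0, -1, -23],
    [0, -1, -23],
    [0, -1, -23]
  ],
  "rot": [
    [0, 0, 0],
    [0, 0, 0],
    [0, 0, 0],
    [0, 0, 0],
    [0, 0, 0],
    [0, 0, 0],
    [0, 0, 0],
    [0, 0, 0]
  ],
  "fingers": [1, 1, 1, 1, 1, 1, 1, 1]
}}

```text
time_s: 44.0
tcp_pos: [0.4968, 0.2917, 0.1232]
ee_rot: [-59.9, 89.9, -149.8]
contact_force: [0.4, -0.7, -2.0]
opening: 0.548
```

Run:
```python
from h import *
st();i,im=snap('wrist','w31')
plan([.503,.295,.0285],0)
```

```text
t 44.0 tcp [496.8 291.7 123.2] yyaw 0.2 down [-0.002 -0.001 -1.   ] F [ 0.4 -0.7 -2. ] open 0.548 q6 120.2
slide [ 9.48  0.64 -0.47] rot [0.002 0.002 0.002] q6 120.2
slide [ 9.48  0.64 -0.47] rot [-3.14e+00 -4.00e-03  2.00e-03] q6 120.2
```

View pics/w31.png

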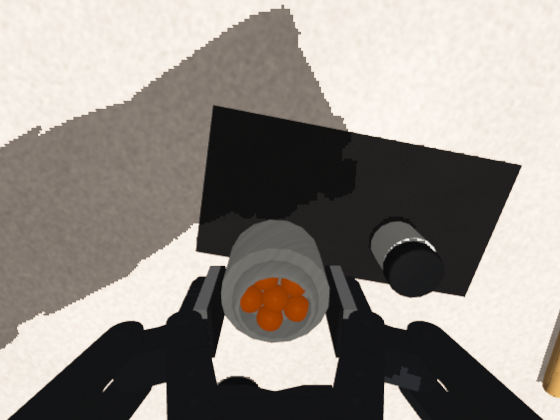

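The small tin's lid shows a bright arc at (405,240), possibly a slight sideways offset. I'll inspect it after placing the medium tin.

>>> {"op": "arm_command", "data": {
  "slide": [
    [1, 0.6, -0.5],
    [3, 0.6, -0.5],
    [5, 0.6, -0.5],
    [7, 0.6, -0.5],
    [8.5, 0.6, -0.5],
    [9.2, 0.6, -0.5],
    [9.5, 0.6, -0.5],
    [9.5, 0.6, -0.5]
  ],
  "rot": [
    [0, 0, 0],
    [0, 0, 0],
    [0, 0, 0],
    [0, 0, 0],
    [0, 0, 0],
    [0, 0, 0],
    [0, 0, 0],
    [0, 0, 0]
  ],
  "fingers": [1, 1, 1, 1, 1, 1, 1, 1]
}}

```text
time_s: 44.72
tcp_pos: [0.5037, 0.2944, 0.0293]
ee_rot: [-56.1, 89.9, -146.2]
contact_force: [0.3, 0.2, -1.1]
opening: 0.548
```

>>> {"op": "arm_command", "data": {
  "slide": [
    [0, 0, 0],
    [0, 0, 0],
    [0, 0, 0],
    [0, 0, 0],
    [-1, 0, 0],
    [-4, 0, 0],
    [-8, 0, 0],
    [-10, 0, 0]
  ],
  "rot": [
    [0, 0, 0],
    [0, 0, 0],
    [0, 0, 0],
    [0, 0, 0],
    [0, 0, 0],
    [0, 0, 0],
    [0, 0, 0],
    [0, 0, 0]
  ],
  "fingers": [0.35, 0.25, 0.2, 0.2, 0.2, 0.2, 0.2, 0.2]
}}

```text
time_s: 45.38
tcp_pos: [0.5048, 0.296, 0.1345]
ee_rot: [121.4, 89.8, 31.4]
contact_force: [0.3, 1.5, -0.2]
opening: 0.797
```

>>> {"op": "arm_command", "data": {
  "slide": [
    [0, 0, 0],
    [0, 0, 0],
    [0, 0, 0],
    [0, 0, 0],
    [0, 0, 0],
    [0, 0, 0],
    [0, 0, 0],
    [0, 0, 0]
  ],
  "rot": [
    [0, 0, 0],
    [0, 0, 0],
    [0, 0, 0],
    [0, 0, 0],
    [0, 0, 0],
    [0, 0, 0],
    [0, 0, 0],
    [0, 0, 0]
  ],
  "fingers": [0.2, 0.2, 0.2, 0.2, 0.2, 0.2, 0.2, 0.2]
}}

```text
time_s: 46.05
tcp_pos: [0.5036, 0.2953, 0.1294]
ee_rot: [-67.3, 90.0, -157.3]
contact_force: [-0.4, -0.5, -0.3]
opening: 0.798
```

Run:
```python
from h import *
st();i,im=snap('wrist','w32'); orange(i,im,.043)
cv2.imwrite('pics/z5.png',cv2.resize(im[140:290,230:430],None,fx=4,fy=4,interpolation=cv2.INTER_CUBIC))
plan([.458,.092,.125],0)
```

```text
t 46.05 tcp [503.6 295.3 129.4] yyaw -0.0 down [-0.001 -0.    -1.   ] F [-0.4 -0.5 -0.3] open 0.798 q6 120.4
org (256, 203, 40, 37) [0.5037 0.2983]
slide [ 0.46 -4.57 20.33] rot [-0.     0.     0.001] q6 120.4
slide [ 0.46 -4.57 20.33] rot [ 3.142e+00  1.000e-03 -0.000e+00] q6 120.4
```

View pics/z5.png

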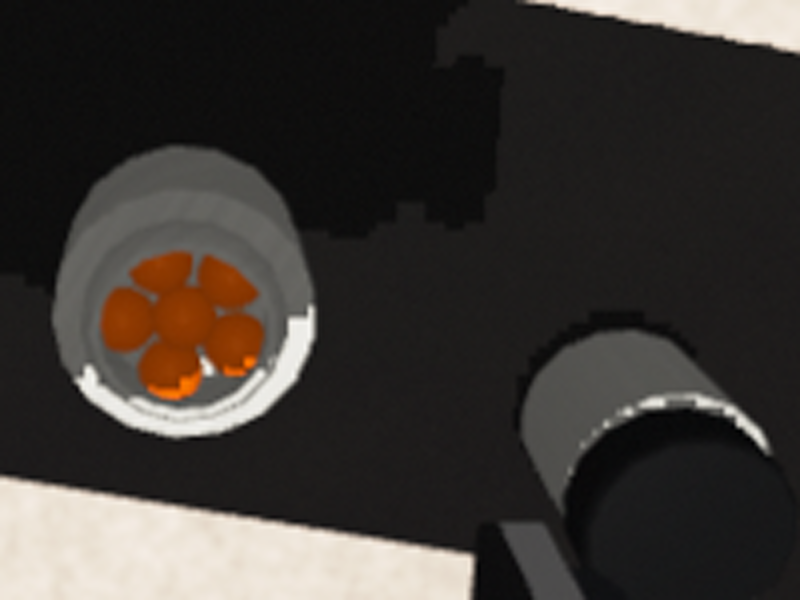

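Only a thin crescent of shoulder shows, so the small lid is offset by about 1–2 mm and is seated. The medium tin stands at (0.5037,0.298). Now its lid at (0.458,0.092).

>>> {"op": "arm_command", "data": {
  "slide": [
    [0, -0.7, 3],
    [0, -1.4, 6],
    [0, -2.1, 9],
    [0, -2.8, 12],
    [0, -3.5, 15],
    [0.2, -4.1, 18],
    [0.4, -4.6, 20.3],
    [0.4, -4.6, 20.3]
  ],
  "rot": [
    [0, 0, 0],
    [0, 0, 0],
    [0, 0, 0],
    [0, 0, 0],
    [0, 0, 0],
    [0, 0, 0],
    [0, 0, 0],
    [0, 0, 0]
  ],
  "fingers": [0.15, 0.15, 0.15, 0.15, 0.15, 0.15, 0.15, 0.15]
}}

```text
time_s: 46.77
tcp_pos: [0.4562, 0.0891, 0.1256]
ee_rot: [-49.2, 89.9, -139.4]
contact_force: [0.1, 0.5, -0.2]
opening: 0.852
```

>>> {"op": "arm_command", "data": {
  "slide": [
    [0, 0, 0],
    [0, 0, 0],
    [0, 0, 0],
    [0, 0, 0],
    [0, 0, 0],
    [0, 0, 0],
    [0, 0, 0],
    [0, 0, 0]
  ],
  "rot": [
    [0, 0, 0],
    [0, 0, 0],
    [0, 0, 0],
    [0, 0, 0],
    [0, 0, 0],
    [0, 0, 0],
    [0, 0, 0],
    [0, 0, 0]
  ],
  "fingers": [0.15, 0.15, 0.15, 0.15, 0.15, 0.15, 0.15, 0.15]
}}

```text
time_s: 47.43
tcp_pos: [0.4579, 0.0927, 0.1258]
ee_rot: [-140.5, 90.0, 129.5]
contact_force: [0.3, 0.7, -0.5]
opening: 0.849
```

Run:
```python
from h import *
st();i,im=snap('wrist','w33'); darkb(i,im,.01,300,20000,roi=(150,100,400,280))
plan([.458,.0925,.0125],0)
```

```text
t 47.43 tcp [457.9  92.7 125.8] yyaw 0.0 down [-0.  0. -1.] F [ 0.3  0.7 -0.5] open 0.849 q6 101.4
dark (247, 179, 61, 60) ell [277.1 208.1] [58.8 59.4] [0.4592 0.0956] 2742.5
slide [1.133e+01 2.000e-02 1.000e-02] rot [ 0. -0.  0.] q6 101.4
slide [1.133e+01 2.000e-02 1.000e-02] rot [-3.141 -0.    -0.   ] q6 101.4
```

View pics/w33.png

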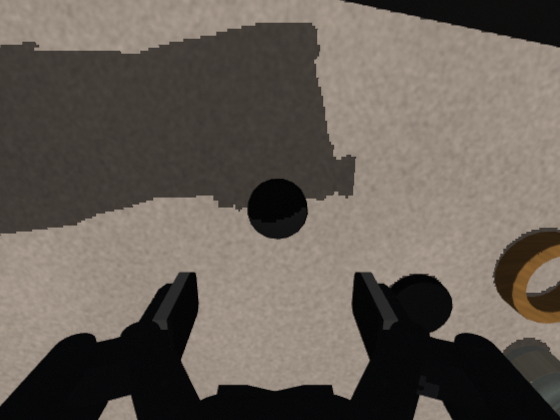

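The medium lid is at (277,208), or (0.459,0.095), 59 px wide. I grip it.

>>> {"op": "arm_command", "data": {
  "slide": [
    [2, 0.1, -0.2],
    [4, 0.1, -0.2],
    [6, 0.1, -0.2],
    [8, 0.1, -0.2],
    [9.5, 0.1, -0.2],
    [10.7, 0.1, -0.2],
    [11.3, 0.1, -0.2],
    [11.4, 0.1, -0.2]
  ],
  "rot": [
    [0, 0, 0],
    [0, 0, 0],
    [0, 0, 0],
    [0, 0, 0],
    [0, 0, 0],
    [0, 0, 0],
    [0, 0, 0],
    [0, 0, 0]
  ],
  "fingers": [0.15, 0.15, 0.15, 0.15, 0.15, 0.15, 0.15, 0.15]
}}

```text
time_s: 48.15
tcp_pos: [0.4582, 0.0942, 0.0109]
ee_rot: [-81.6, 89.9, -171.6]
contact_force: [-0.4, -0.0, 0.1]
opening: 0.85
```

>>> {"op": "arm_command", "data": {
  "slide": [
    [0, 0, 0],
    [0, 0, 0],
    [0, 0, 0],
    [0, 0, 0],
    [0, 0, 0],
    [0, 0, 0],
    [0, 0, 0],
    [0, 0, 0]
  ],
  "rot": [
    [0, 0, 0],
    [0, 0, 0],
    [0, 0, 0],
    [0, 0, 0],
    [0, 0, 0],
    [0, 0, 0],
    [0, 0, 0],
    [0, 0, 0]
  ],
  "fingers": [0.25, 0.35, 0.45, 0.6, 0.8, 1, 1, 1],
  "squeeze": 20
}}

```text
time_s: 48.82
tcp_pos: [0.4595, 0.0945, 0.0129]
ee_rot: [104.4, 89.9, 14.4]
contact_force: [-0.7, -0.3, 4.9]
opening: 0.537
```

Run:
```python
from h import *
st()
```

```text
t 48.82 tcp [459.5  94.5  12.9] yyaw 0.0 down [ 0.002  0.    -1.   ] F [-0.7 -0.3  4.9] open 0.537 q6 101.6
```

>>> {"op": "arm_command", "data": {
  "slide": [
    [-2, 0, 0],
    [-4, 0, 0],
    [-6, 0, 0],
    [-8, 0, 0],
    [-10, 0, 0],
    [-11, 0, 0],
    [-11, 0, 0],
    [-11, 0, 0]
  ],
  "rot": [
    [0, 0, 0],
    [0, 0, 0],
    [0, 0, 0],
    [0, 0, 0],
    [0, 0, 0],
    [0, 0, 0],
    [0, 0, 0],
    [0, 0, 0]
  ],
  "fingers": [1, 1, 1, 1, 1, 1, 1, 1]
}}

```text
time_s: 49.48
tcp_pos: [0.4593, 0.0945, 0.1224]
ee_rot: [103.9, 89.9, 13.9]
contact_force: [-0.3, -0.3, -0.5]
opening: 0.537
```

Run:
```python
from h import *
st();i,im=snap('wrist','w34')
s=manip.read_state(); cs=im.max(2)
for u in (270,275,280):
    col=np.where(cs[220:345,u]<45)[0]+220; print(u,col.min(),col.max())
for v in (255,262): 
    r=np.where(cs[v,225:325]<45)[0]+225; print(v,r.min(),r.max())
z=s['tcp_pos'][2]
print(s['tcp_pos'],toz(i,(275,col.max()+.5),z)[1]+.024)
plan([.5037,.296,.125],0)
```

```text
t 49.48 tcp [459.3  94.5 122.4] yyaw 0.0 down [ 0.002  0.    -1.   ] F [-0.3 -0.3 -0.5] open 0.537 q6 101.6
270 237 334
275 237 335
280 237 334
255 236 314
262 232 317
[0.45866757 0.09434072 0.1216712 ] 0.09480739278766731
slide [ -0.33   4.5  -20.17] rot [-0. -0. -0.] q6 101.6
slide [ -0.33   4.5  -20.17] rot [ 3.141 -0.     0.   ] q6 101.6
```

View pics/w34.png

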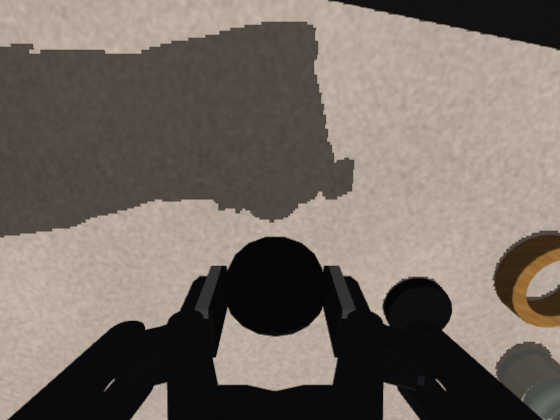

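>>> {"op": "arm_command", "data": {
  "slide": [
    [0, 0.6, -2.5],
    [0, 1.2, -5],
    [0, 1.8, -8],
    [0, 2.4, -11],
    [0, 3, -14],
    [0, 3.8, -17],
    [-0.1, 4.5, -20.2],
    [-0.1, 4.5, -20.2]
  ],
  "rot": [
    [0, 0, 0],
    [0, 0, 0],
    [0, 0, 0],
    [0, 0, 0],
    [0, 0, 0],
    [0, 0, 0],
    [0, 0, 0],
    [0, 0, 0]
  ],
  "fingers": [1, 1, 1, 1, 1, 1, 1, 1]
}}

```text
time_s: 50.2
tcp_pos: [0.5047, 0.3012, 0.1214]
ee_rot: [176.2, 89.9, 86.4]
contact_force: [-0.4, -0.3, -0.2]
opening: 0.54
```

>>> {"op": "arm_command", "data": {
  "slide": [
    [0, 0, 0],
    [1, 0, 0],
    [2, 0, 0],
    [3, 0, 0],
    [4, 0, 0],
    [4.7, 0, 0],
    [4.7, 0, 0],
    [4.7, 0, 0]
  ],
  "rot": [
    [0, 0, 0],
    [0, 0, 0],
    [0, 0, 0],
    [0, 0, 0],
    [0, 0, 0],
    [0, 0, 0],
    [0, 0, 0],
    [0, 0, 0]
  ],
  "fingers": [1, 1, 1, 1, 1, 1, 1, 1]
}}

```text
time_s: 50.87
tcp_pos: [0.5036, 0.2959, 0.0753]
ee_rot: [-64.3, 89.9, -154.3]
contact_force: [0.7, -0.8, -0.2]
opening: 0.538
```

Run:
```python
from h import *
st();i,im=snap('wrist','w35');st()
plan([.504,.2975,.0489],0)
cv2.imwrite('pics/z6.png',cv2.resize(im[200:360,180:380],None,fx=4,fy=3.7))
```

```text
t 50.87 tcp [503.6 295.9  75.3] yyaw -0.0 down [-0.001 -0.    -1.   ] F [ 0.7 -0.8 -0.2] open 0.538 q6 120.5
t 50.92 tcp [503.9 296.2  75.9] yyaw -0.0 down [-0.  0. -1.] F [ 0.5 -0.1 -0.2] open 0.537 q6 120.5
slide [ 2.7   0.01 -0.13] rot [-0. -0.  0.] q6 120.5
slide [ 2.7   0.01 -0.13] rot [3.141 0.    0.   ] q6 120.5
```

View pics/z6.png

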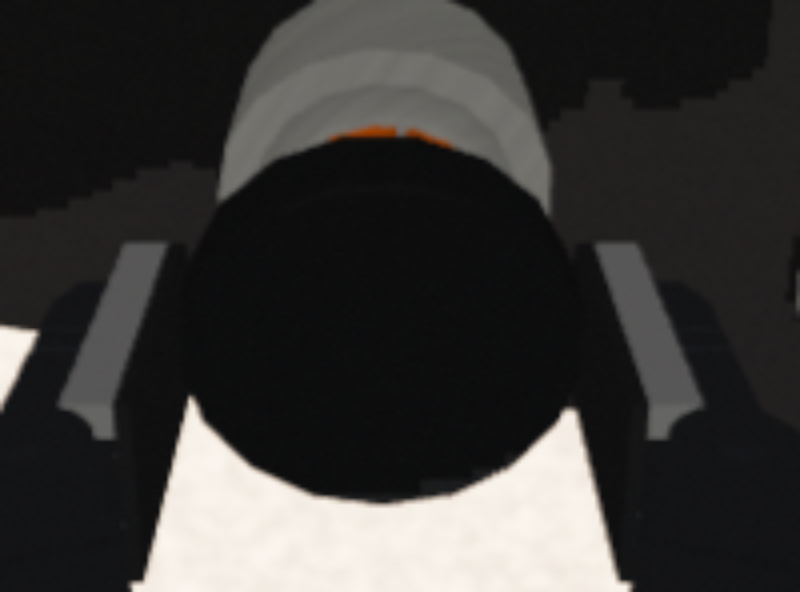

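Run:
```python
from h import *
i=manip.camera_info('wrist');st()
print(toz(i,(275,213.2),.036)[1]-.024, toz(i,(180+388/4,230),.036)[0], toz(i,(180+382/4,285),.076)[0],toz(i,(275,200+502/3.7),.0765)[1]+.024)
```

```text
t 50.92 tcp [503.9 296.2  75.9] yyaw -0.0 down [-0.  0. -1.] F [ 0.5 -0.1 -0.2] open 0.537 q6 120.5
0.297166566011431 0.5047384838437936 0.503844797376948 0.2970063283971306
```

The lid is about 1 mm off. I nudge it and lower.

>>> {"op": "arm_command", "data": {
  "slide": [
    [0, 0.08, -0.06],
    [0.5, 0.08, -0.06],
    [1, 0.08, -0.06],
    [1.5, 0.08, -0.06],
    [1.9, 0.08, -0.06],
    [2.2, 0.08, -0.06],
    [2.5, 0.08, -0.06],
    [2.7, 0.08, -0.06]
  ],
  "rot": [
    [0, 0, 0],
    [0, 0, 0],
    [0, 0, 0],
    [0, 0, 0],
    [0, 0, 0],
    [0, 0, 0],
    [0, 0, 0],
    [0, 0, 0]
  ],
  "fingers": [1, 1, 1, 1, 1, 1, 1, 1]
}}

```text
time_s: 51.58
tcp_pos: [0.5046, 0.297, 0.0487]
ee_rot: [-98.4, 90.0, 171.6]
contact_force: [-6.1, -3.4, 25.6]
opening: 0.539
```

Run:
```python
from h import *
st()
```

```text
t 51.58 tcp [504.6 297.   48.7] yyaw 0.0 down [-0.  0. -1.] F [-6.1 -3.4 25.6] open 0.539 q6 120.5
```

It's seated at z = 48.7 mm, where 48.9 mm was expected. I release.

>>> {"op": "arm_command", "data": {
  "slide": [
    [-0.1, 0, 0],
    [-0.1, 0, 0],
    [-0.1, 0, 0],
    [-0.1, 0, 0],
    [-0.1, 0, 0],
    [-2, 0, 0],
    [-5, 0, 0],
    [-8, 0, 0]
  ],
  "rot": [
    [0, 0, 0],
    [0, 0, 0],
    [0, 0, 0],
    [0, 0, 0],
    [0, 0, 0],
    [0, 0, 0],
    [0, 0, 0],
    [0, 0, 0]
  ],
  "fingers": [0.4, 0.35, 0.3, 0.25, 0.2, 0.2, 0.2, 0.2]
}}

```text
time_s: 52.25
tcp_pos: [0.5039, 0.2966, 0.129]
ee_rot: [-62.5, 89.9, -152.5]
contact_force: [1.1, -0.2, -0.5]
opening: 0.795
```

Run:
```python
from h import *
st();i,im=snap('wrist','w36')
plan([.593,-.347,.13],88.5)
cv2.imwrite('pics/z7.png',cv2.resize(im[140:290,230:430],None,fx=4,fy=4,interpolation=cv2.INTER_CUBIC))
```

```text
t 52.25 tcp [503.9 296.6 129. ] yyaw -0.0 down [-0.002 -0.001 -1.   ] F [ 1.1 -0.2 -0.5] open 0.795 q6 120.5
slide [ 0.39  8.64 64.51] rot [-1.545  0.002 -0.007] q6 120.5
slide [ 0.39  8.64 64.51] rot [ 1.597 -0.007 -0.002] q6 120.5
```

View pics/z7.png

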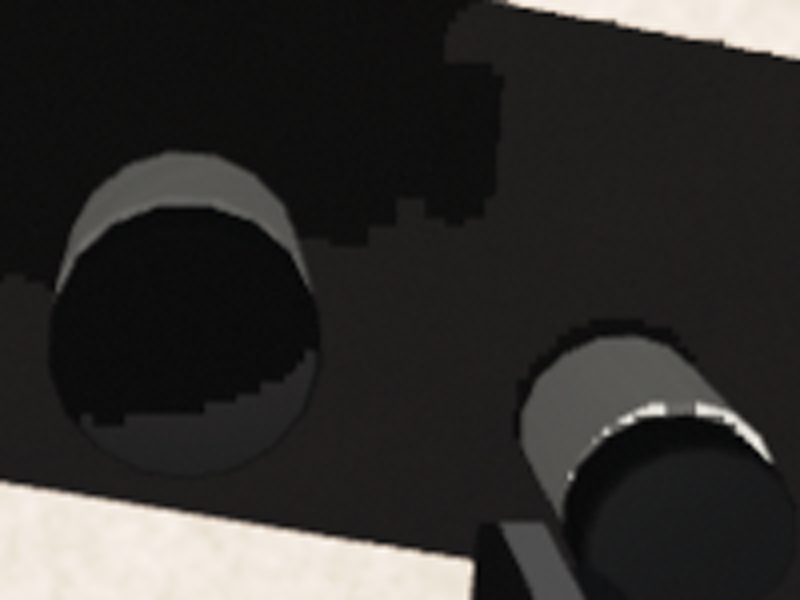

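The medium lid is concentric. The small lid's crescent deserves a look from directly above.

>>> {"op": "arm_command", "data": {
  "slide": [
    [0, 2, 1.5],
    [0, 4, 3.5],
    [0, 6, 6],
    [0, 8, 8],
    [0, 10.8, 9.7],
    [0, 10.8, 9.7],
    [0, 10.8, 9.7],
    [0, 10.8, 9.7]
  ],
  "rot": [
    [0, 0, 0],
    [0, 0, 0],
    [0, 0, 0],
    [0, 0, 0],
    [0, 0, 0],
    [0, 0, 0],
    [0, 0, 0],
    [0, 0, 0]
  ],
  "fingers": [0.2, 0.2, 0.2, 0.2, 0.2, 0.2, 0.2, 0.2]
}}

```text
time_s: 52.97
tcp_pos: [0.6122, 0.2, 0.1284]
ee_rot: [-94.2, 89.9, 175.7]
contact_force: [-0.7, -0.4, 0.6]
opening: 0.804
```

Run:
```python
from h import *
st();i,im=snap('wrist','w37');print(i['origin'])
cv2.imwrite('pics/z8.png',cv2.resize(im[40:190,170:370],None,fx=4,fy=4,interpolation=cv2.INTER_CUBIC))
```

```text
t 52.97 tcp [612.2 200.  128.4] yyaw -0.0 down [-0.001  0.    -1.   ] F [-0.7 -0.4  0.6] open 0.804 q6 108.1
[0.61200346 0.28398884 0.25954842]
```

View pics/z8.png

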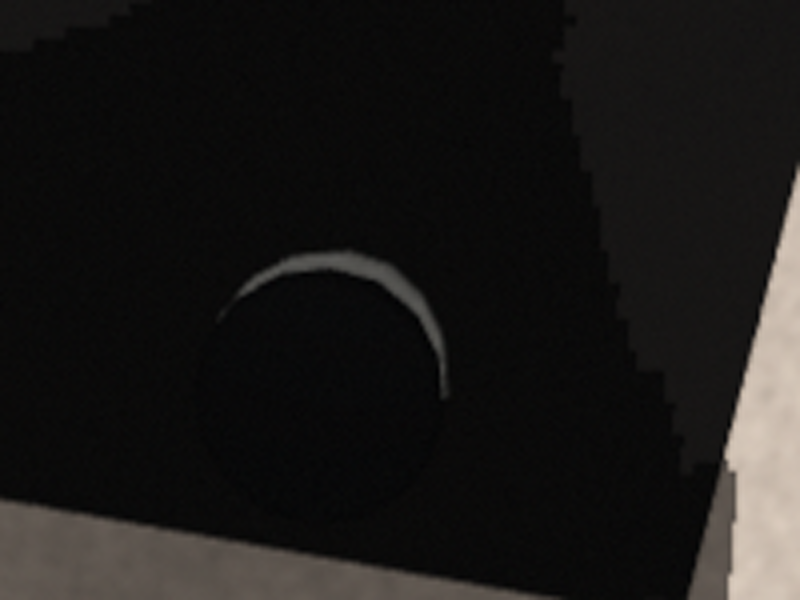

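The small lid is about 3 mm off towards -x/-y, the limit of its play. I'll centre it by closing the fingers over tin and lid together along the 45° direction.

Run:
```python
from h import *
plan([.6125,.276,.10],45)
```

```text
slide [ 2.86  0.07 -7.56] rot [-0.785 -0.     0.001] q6 108.1
slide [ 2.86  0.07 -7.56] rot [2.357e+00 1.000e-03 1.000e-03] q6 108.1
```

>>> {"op": "arm_command", "data": {
  "slide": [
    [0, 0, -1.5],
    [0, 0, -3],
    [0, 0, -4.5],
    [0, 0, -6],
    [0.5, 0.1, -7.5],
    [1.5, 0.1, -7.6],
    [2.5, 0.1, -7.6],
    [2.8, 0.1, -7.6]
  ],
  "rot": [
    [-0.12, 0, 0],
    [-0.24, 0, 0],
    [-0.36, 0, 0],
    [-0.48, 0, 0],
    [-0.6, 0, 0],
    [-0.7, 0, 0],
    [-0.785, 0, 0],
    [-0.785, 0, 0]
  ],
  "fingers": [0.2, 0.2, 0.2, 0.2, 0.2, 0.2, 0.2, 0.2]
}}

```text
time_s: 53.68
tcp_pos: [0.6118, 0.2771, 0.0995]
ee_rot: [-117.1, 89.9, -161.7]
contact_force: [-0.5, 0.3, 0.2]
opening: 0.797
```

>>> {"op": "arm_command", "data": {
  "slide": [
    [0, 0, 0],
    [0, 0, 0],
    [0, 0, 0],
    [0, 0, 0],
    [0, 0, 0],
    [0, 0, 0],
    [0, 0, 0],
    [0, 0, 0]
  ],
  "rot": [
    [0, 0, 0],
    [0, 0, 0],
    [0, 0, 0],
    [0, 0, 0],
    [0, 0, 0],
    [0, 0, 0],
    [0, 0, 0],
    [0, 0, 0]
  ],
  "fingers": [0.2, 0.2, 0.2, 0.2, 0.2, 0.2, 0.2, 0.2]
}}

```text
time_s: 54.35
tcp_pos: [0.6137, 0.2759, 0.101]
ee_rot: [97.7, 90.0, 52.7]
contact_force: [-0.1, -0.2, 0.1]
opening: 0.797
```

Run:
```python
from h import *
st();i,im=snap('wrist','w38')
plan([.6125,.276,.036],45)
```

```text
t 54.35 tcp [613.7 275.9 101. ] yyaw 45.0 down [ 0.  0. -1.] F [-0.1 -0.2  0.1] open 0.797 q6 69.2
slide [ 6.49 -0.08 -0.09] rot [-0.001 -0.    -0.   ] q6 69.2
slide [ 6.49 -0.08 -0.09] rot [ 3.141 -0.     0.   ] q6 69.2
```

View pics/w38.png

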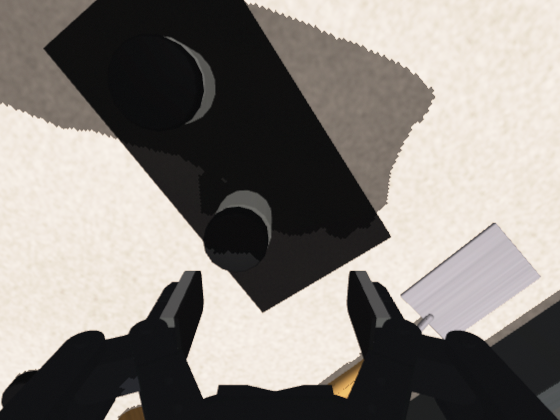

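Run:
```python
from h import *
i=manip.camera_info('wrist'); 
print('small lid top',toz(i,(238,238),.05),'small shoulder',toz(i,(244,227),.036),'med',toz(i,(160,85),.05))
im=cv2.imread('pics/w38.png'); cv2.imwrite('pics/z9.png',cv2.resize(im[20:300,100:400],None,fx=2.4,fy=2.1))
j=dict(i); j['origin']=np.array([.612,.28399,.2595]); j['orientation']=np.array([161.1,.06,0.]); print('w37',toz(j,(250,138),.05))
t=manip.camera_info('top'); im=manip.read_camera('top'); cv2.imwrite('pics/t6.png',im)
```

```text
small lid top [0.59417666 0.26431745 0.05      ] small shoulder [0.59477899 0.26713855 0.036     ] med [0.5074178  0.29868445 0.05      ]
w37 [0.59633763 0.26110377 0.05      ]
```

View pics/z9.png

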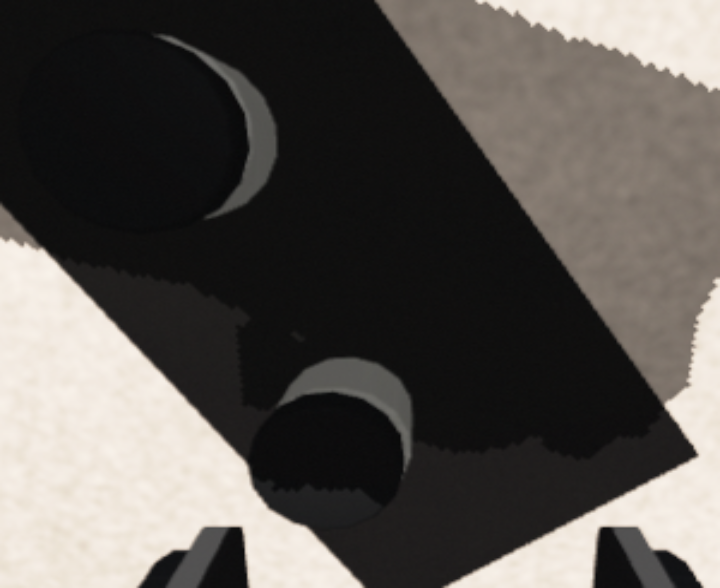

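View pics/w37.png

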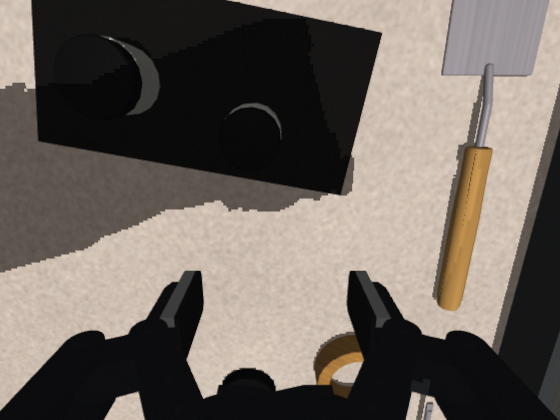

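The small tin has been knocked about 2 cm aside and is now near (0.594,0.266). It's still upright, well on the mat, with its lid on. I go there and centre the lid.

Run:
```python
from h import *
plan([.5945,.266,.095],45)
```

```text
slide [ 0.58 -2.06 -0.65] rot [-0.001 -0.    -0.   ] q6 69.2
slide [ 0.58 -2.06 -0.65] rot [ 3.141 -0.     0.   ] q6 69.2
```

>>> {"op": "arm_command", "data": {
  "slide": [
    [0, -1, -0.3],
    [0, -2.1, -0.65],
    [0, -2.1, -0.65],
    [0, -2.1, -0.65],
    [0, -2.1, -0.65],
    [0, -2.1, -0.65],
    [0, -2.1, -0.65],
    [0, -2.1, -0.65]
  ],
  "rot": [
    [0, 0, 0],
    [0, 0, 0],
    [0, 0, 0],
    [0, 0, 0],
    [0, 0, 0],
    [0, 0, 0],
    [0, 0, 0],
    [0, 0, 0]
  ],
  "fingers": [0.2, 0.2, 0.2, 0.2, 0.2, 0.2, 0.2, 0.2]
}}

```text
time_s: 55.12
tcp_pos: [0.5945, 0.2659, 0.1007]
ee_rot: [114.8, 90.0, 69.8]
contact_force: [1.3, 0.0, -0.2]
opening: 0.804
```

Run:
```python
from h import *
st();i,im=snap('wrist','w39')
cv2.imwrite('pics/z10.png',cv2.resize(im[150:350,150:400],None,fx=3,fy=3))
plan([.5945,.266,.036],45)
```

```text
t 55.12 tcp [594.5 265.9 100.7] yyaw 45.0 down [ 0.  0. -1.] F [ 1.3  0.  -0.2] open 0.804 q6 69.1
slide [ 6.47  0.02 -0.  ] rot [-0. -0. -0.] q6 69.1
slide [ 6.47  0.02 -0.  ] rot [ 3.141 -0.     0.   ] q6 69.1
```

View pics/z10.png

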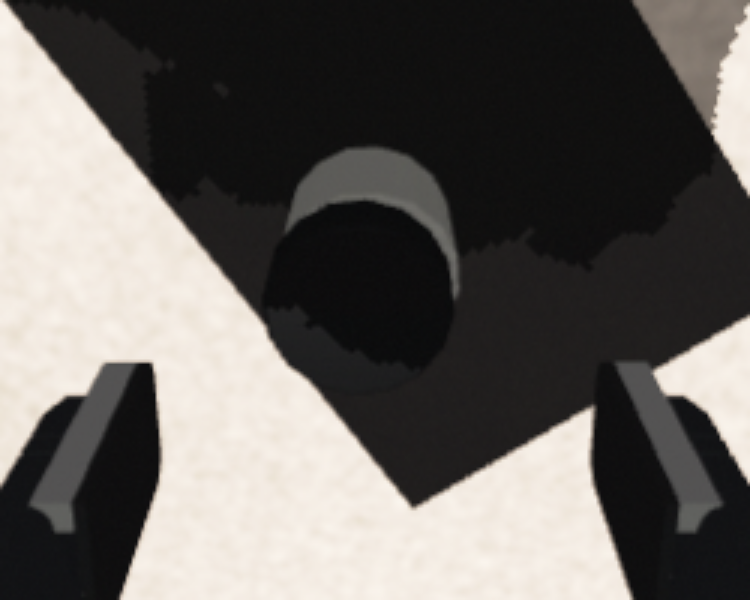

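The offset is 2–3 mm along the finger direction. I close over both.

>>> {"op": "arm_command", "data": {
  "slide": [
    [1, 0, 0],
    [2.5, 0, 0],
    [4, 0, 0],
    [5.3, 0, 0],
    [6.2, 0, 0],
    [6.4, 0, 0],
    [6.4, 0, 0],
    [6.4, 0, 0]
  ],
  "rot": [
    [0, 0, 0],
    [0, 0, 0],
    [0, 0, 0],
    [0, 0, 0],
    [0, 0, 0],
    [0, 0, 0],
    [0, 0, 0],
    [0, 0, 0]
  ],
  "fingers": [0.2, 0.2, 0.2, 0.2, 0.2, 0.2, 0.25, 0.3]
}}

```text
time_s: 55.83
tcp_pos: [0.5944, 0.2659, 0.0371]
ee_rot: [84.3, 90.0, 39.3]
contact_force: [0.5, -0.2, 0.5]
opening: 0.696
```

>>> {"op": "arm_command", "data": {
  "slide": [
    [0, 0, 0],
    [0, 0, 0],
    [0, 0, 0],
    [0, 0, 0],
    [0, 0, 0],
    [0, 0, 0],
    [0, 0, 0],
    [0, 0, 0]
  ],
  "rot": [
    [0, 0, 0],
    [0, 0, 0],
    [0, 0, 0],
    [0, 0, 0],
    [0, 0, 0],
    [0, 0, 0],
    [0, 0, 0],
    [0, 0, 0]
  ],
  "fingers": [0.4, 0.45, 0.5, 0.55, 0.6, 0.65, 0.7, 0.7],
  "squeeze": 20
}}

```text
time_s: 56.5
tcp_pos: [0.5944, 0.2658, 0.0376]
ee_rot: [65.6, 90.0, 20.5]
contact_force: [-1.5, -1.1, 6.6]
opening: 0.451
```

Run:
```python
from h import *
st();i,im=snap('wrist','w40')
cv2.imwrite('pics/z11.png',cv2.resize(im[200:380,150:400],None,fx=3,fy=3))
```

```text
t 56.5 tcp [594.4 265.8  37.6] yyaw 45.0 down [ 0.001  0.    -1.   ] F [-1.5 -1.1  6.6] open 0.451 q6 69.1
```

View pics/z11.png

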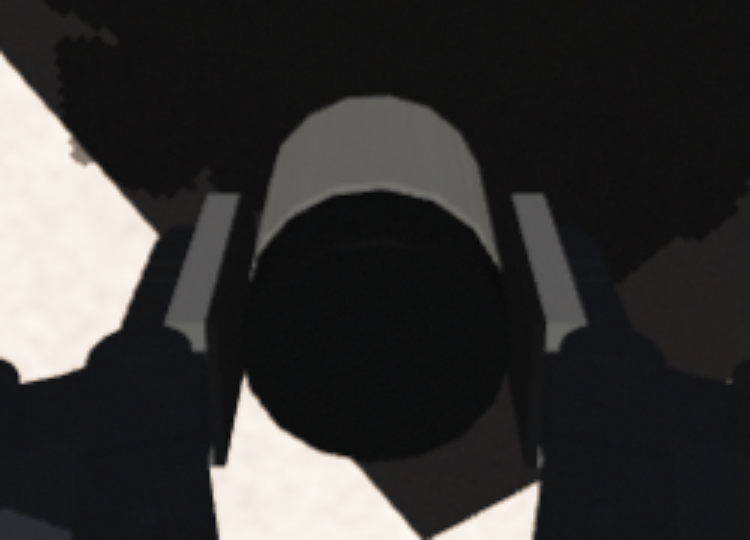

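The lid now sits concentric on the tin, at 40 mm opening. I release and go to close the caliper.

>>> {"op": "arm_command", "data": {
  "slide": [
    [0, 0, 0],
    [0, 0, 0],
    [0, 0, 0],
    [-0.5, 0, 0],
    [-2, 0, 0],
    [-5, 0, 0],
    [-8, 0, 0],
    [-10, 0, 0]
  ],
  "rot": [
    [0, 0, 0],
    [0, 0, 0],
    [0, 0, 0],
    [0, 0, 0],
    [0, 0, 0],
    [0, 0, 0],
    [0, 0, 0],
    [0, 0, 0]
  ],
  "fingers": [0.45, 0.35, 0.25, 0.2, 0.2, 0.2, 0.2, 0.2]
}}

```text
time_s: 57.22
tcp_pos: [0.5948, 0.266, 0.1398]
ee_rot: [72.4, 89.9, 27.4]
contact_force: [0.2, 0.3, -0.1]
opening: 0.802
```

Run:
```python
from h import *
st();i,im=snap('wrist','w41')
cv2.imwrite('pics/z12.png',cv2.resize(im[100:300,100:350],None,fx=3,fy=3))
plan([.593,-.347,.14],88.5)
```

```text
t 57.22 tcp [594.8 266.  139.8] yyaw 45.0 down [ 0.002  0.001 -1.   ] F [ 0.2  0.3 -0.1] open 0.802 q6 69.1
slide [  0.15 -43.61  43.18] rot [-0.76   0.005 -0.006] q6 69.1
slide [  0.15 -43.61  43.18] rot [ 2.382 -0.007 -0.006] q6 69.1
```

View pics/z12.png

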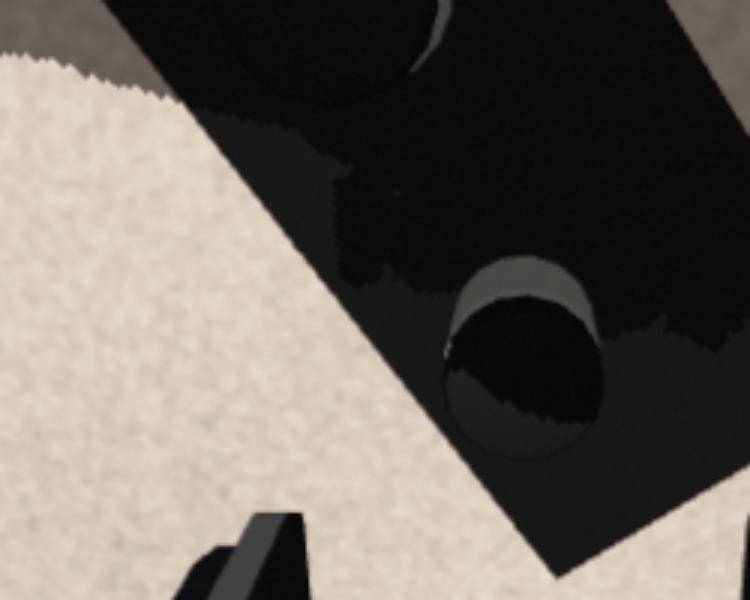

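The small lid is well seated and centred. I travel to the post.

>>> {"op": "arm_command", "data": {
  "slide": [
    [0, -2.8, 2.8],
    [0, -5.6, 5.6],
    [0, -8.4, 8.4],
    [0, -11.2, 11.2],
    [0, -14, 14],
    [0, -16.8, 16.8],
    [0, -19.6, 19.6],
    [0, -22.4, 22.4]
  ],
  "rot": [
    [0, 0, 0],
    [-0.1, 0, 0],
    [-0.2, 0, 0],
    [-0.3, 0, 0],
    [-0.4, 0, 0],
    [-0.5, 0, 0],
    [-0.6, 0, 0],
    [-0.7, 0, 0]
  ],
  "fingers": [0.3, 0.4, 0.5, 0.55, 0.55, 0.55, 0.55, 0.55]
}}

```text
time_s: 57.93
tcp_pos: [0.5937, -0.0529, 0.137]
ee_rot: [27.7, 90.0, 23.1]
contact_force: [1.0, 0.1, 0.5]
opening: 0.448
```

Run:
```python
from h import *
st();plan([.5925,-.347,.135],88.5)
```

```text
t 57.93 tcp [593.7 -52.9 137. ] yyaw 85.4 down [ 0.  0. -1.] F [1.  0.1 0.5] open 0.448 q6 -0.5
slide [  0.2  -29.32   2.25] rot [-0.055  0.    -0.   ] q6 -0.5
slide [  0.2  -29.32   2.25] rot [ 3.087 -0.    -0.   ] q6 -0.5
```

>>> {"op": "arm_command", "data": {
  "slide": [
    [0, -4, 0.3],
    [0, -8, 0.6],
    [0, -12, 0.9],
    [0, -16, 1.2],
    [0, -20, 1.5],
    [0, -24, 1.8],
    [0.2, -27, 2],
    [0.2, -28.8, 2.2]
  ],
  "rot": [
    [-0.055, 0, 0],
    [-0.055, 0, 0],
    [-0.055, 0, 0],
    [-0.055, 0, 0],
    [-0.055, 0, 0],
    [-0.055, 0, 0],
    [-0.055, 0, 0],
    [-0.055, 0, 0]
  ],
  "fingers": [0.55, 0.55, 0.55, 0.55, 0.55, 0.55, 0.55, 0.55]
}}

```text
time_s: 58.6
tcp_pos: [0.5905, -0.3435, 0.1343]
ee_rot: [-110.3, 90.0, -112.2]
contact_force: [-0.4, 0.7, 0.8]
opening: 0.448
```

>>> {"op": "arm_command", "data": {
  "slide": [
    [0, 0, 0],
    [0, 0, 0],
    [0, 0, 0],
    [0, 0, 0],
    [0, 0, 0],
    [0, 0, 0],
    [0, 0, 0],
    [0, 0, 0]
  ],
  "rot": [
    [0, 0, 0],
    [0, 0, 0],
    [0, 0, 0],
    [0, 0, 0],
    [0, 0, 0],
    [0, 0, 0],
    [0, 0, 0],
    [0, 0, 0]
  ],
  "fingers": [0.55, 0.55, 0.55, 0.55, 0.55, 0.55, 0.55, 0.55]
}}

```text
time_s: 59.27
tcp_pos: [0.5914, -0.3393, 0.1349]
ee_rot: [42.4, 90.0, 40.7]
contact_force: [0.4, -0.2, -0.1]
opening: 0.449
```

Run:
```python
from h import *
st();i,im=snap('wrist','w42');plan([.5925,-.347,.054],88.5)
```

```text
t 59.27 tcp [ 591.4 -339.3  134.9] yyaw 88.3 down [ 0.  0. -1.] F [ 0.4 -0.2 -0.1] open 0.449 q6 -28.1
slide [ 8.1  -0.75  0.13] rot [-0.004  0.     0.   ] q6 -28.1
slide [ 8.1  -0.75  0.13] rot [ 3.138  0.    -0.   ] q6 -28.1
```

View pics/w42.png

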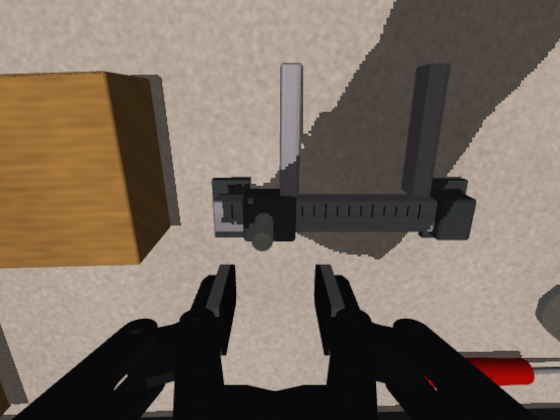

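>>> {"op": "arm_command", "data": {
  "slide": [
    [1.3, -0.75, 0.1],
    [2.7, -0.75, 0.1],
    [4, -0.75, 0.1],
    [5.4, -0.75, 0.1],
    [6.8, -0.75, 0.1],
    [7.8, -0.75, 0.1],
    [8.1, -0.75, 0.1],
    [8.1, -0.75, 0.1]
  ],
  "rot": [
    [0, 0, 0],
    [0, 0, 0],
    [0, 0, 0],
    [0, 0, 0],
    [0, 0, 0],
    [0, 0, 0],
    [0, 0, 0],
    [0, 0, 0]
  ],
  "fingers": [0.55, 0.55, 0.55, 0.55, 0.55, 0.55, 0.6, 0.6]
}}

```text
time_s: 59.98
tcp_pos: [0.5914, -0.3473, 0.0523]
ee_rot: [150.8, 89.9, 149.1]
contact_force: [0.1, 0.6, -0.8]
opening: 0.403
```

>>> {"op": "arm_command", "data": {
  "slide": [
    [0, 0, 0],
    [0, 0, 0],
    [0, 0, 0],
    [0, 0, 0],
    [0, 0, 0],
    [0, 0, 0],
    [0, 0, 0],
    [0, 0, 0]
  ],
  "rot": [
    [0, 0, 0],
    [0, 0, 0],
    [0, 0, 0],
    [0, 0, 0],
    [0, 0, 0],
    [0, 0, 0],
    [0, 0, 0],
    [0, 0, 0]
  ],
  "fingers": [0.7, 0.8, 0.9, 1, 1, 1, 1, 1],
  "squeeze": 25
}}

```text
time_s: 60.65
tcp_pos: [0.5926, -0.3478, 0.0547]
ee_rot: [-29.4, 89.9, -31.2]
contact_force: [0.5, -1.0, 6.0]
opening: 0.152
```

>>> {"op": "arm_command", "data": {
  "slide": [
    [0, 1, 0],
    [0, 2, 0],
    [0, 3, 0],
    [0, 4, 0],
    [0, 5, 0],
    [0, 6, 0],
    [0, 7, 0],
    [0, 7.8, 0]
  ],
  "rot": [
    [0, 0, 0],
    [0, 0, 0],
    [0, 0, 0],
    [0, 0, 0],
    [0, 0, 0],
    [0, 0, 0],
    [0, 0, 0],
    [0, 0, 0]
  ],
  "fingers": [1, 1, 1, 1, 1, 1, 1, 1]
}}

```text
time_s: 61.32
tcp_pos: [0.595, -0.2694, 0.0547]
ee_rot: [-39.5, 89.9, -41.3]
contact_force: [0.2, -2.4, 5.5]
opening: 0.15
```

>>> {"op": "arm_command", "data": {
  "slide": [
    [0, 0.1, 0],
    [0, 0.2, 0],
    [0, 0.3, 0],
    [0, 0.4, 0],
    [0, 0.5, 0],
    [0, 0.5, 0],
    [0, 0.5, 0],
    [0, 0.5, 0]
  ],
  "rot": [
    [0, 0, 0],
    [0, 0, 0],
    [0, 0, 0],
    [0, 0, 0],
    [0, 0, 0],
    [0, 0, 0],
    [0, 0, 0],
    [0, 0, 0]
  ],
  "fingers": [1, 1, 1, 1, 1, 1, 1, 1]
}}

```text
time_s: 61.98
tcp_pos: [0.5952, -0.2648, 0.0546]
ee_rot: [-25.3, 89.9, -27.1]
contact_force: [0.5, -0.9, 6.5]
opening: 0.152
```

Run:
```python
from h import *
st();i,im=snap('wrist','w43')
```

```text
t 61.98 tcp [ 595.2 -264.8   54.6] yyaw 88.2 down [ 0.001 -0.001 -1.   ] F [ 0.5 -0.9  6.5] open 0.152 q6 -22.2
```

View pics/w43.png

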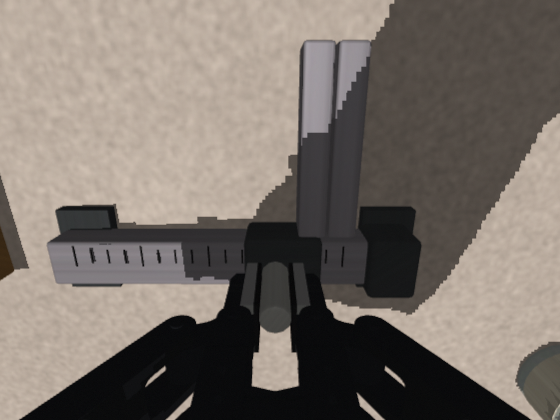

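A small gap is left, so I keep pushing until the force rises.

>>> {"op": "arm_command", "data": {
  "slide": [
    [0, 0.05, 0],
    [0, 0.1, 0],
    [0, 0.15, 0],
    [0, 0.2, 0],
    [0, 0.25, 0],
    [0, 0.3, 0],
    [0, 0.3, 0],
    [0, 0.3, 0]
  ],
  "rot": [
    [0, 0, 0],
    [0, 0, 0],
    [0, 0, 0],
    [0, 0, 0],
    [0, 0, 0],
    [0, 0, 0],
    [0, 0, 0],
    [0, 0, 0]
  ],
  "fingers": [1, 1, 1, 1, 1, 1, 1, 1]
}}

```text
time_s: 62.7
tcp_pos: [0.5952, -0.2634, 0.0547]
ee_rot: [-65.6, 89.8, -67.4]
contact_force: [-1.0, -8.4, 4.4]
opening: 0.156
```

Run:
```python
from h import *
st();i,im=snap('wrist','w44'); cv2.imwrite('pics/z13.png',cv2.resize(im[30:260,250:450],None,fx=2.6,fy=2.6))
```

```text
t 62.7 tcp [ 595.2 -263.4   54.7] yyaw 88.2 down [ 0.001 -0.004 -1.   ] F [-1.  -8.4  4.4] open 0.156 q6 -22.0
```

View pics/z13.png

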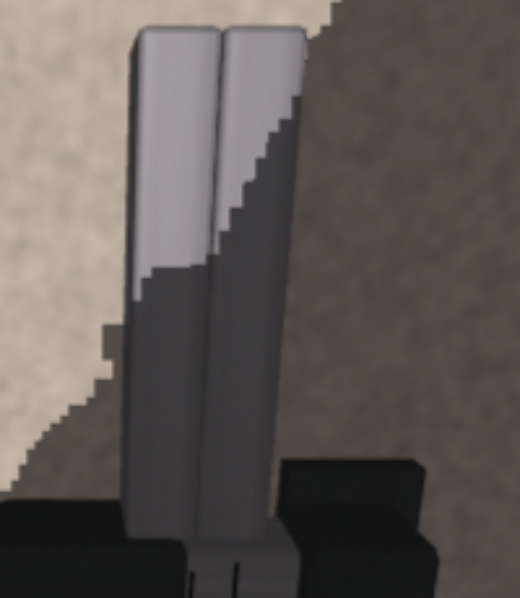

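The faces meet and the jaw stopped at -0.2634 with 8.4 N, so it's home. I release and withdraw upwards.

>>> {"op": "arm_command", "data": {
  "slide": [
    [0, -0.15, 0],
    [0, -0.15, 0],
    [0, -0.15, 0],
    [0, -0.15, 0],
    [-2, -0.15, 0],
    [-5, -0.15, 0],
    [-9, -0.15, 0],
    [-12, -0.15, 0]
  ],
  "rot": [
    [0, 0, 0],
    [0, 0, 0],
    [0, 0, 0],
    [0, 0, 0],
    [0, 0, 0],
    [0, 0, 0],
    [0, 0, 0],
    [0, 0, 0]
  ],
  "fingers": [0.6, 0.6, 0.6, 0.6, 0.6, 0.6, 0.6, 0.6]
}}

```text
time_s: 63.42
tcp_pos: [0.5946, -0.2626, 0.176]
ee_rot: [32.3, 90.0, 30.6]
contact_force: [1.8, -0.5, -0.4]
opening: 0.394
```

>>> {"op": "arm_command", "data": {
  "slide": [
    [-1, 0, -4],
    [-2, 0, -8],
    [-3, 0, -12],
    [-3, 0, -14],
    [-3, 0, -14],
    [-3, 0, -14],
    [-3, 0, -14],
    [-3, 0, -14]
  ],
  "rot": [
    [0, 0, 0],
    [0, 0, 0],
    [0, 0, 0],
    [0, 0, 0],
    [0, 0, 0],
    [0, 0, 0],
    [0, 0, 0],
    [0, 0, 0]
  ],
  "fingers": [0.6, 0.6, 0.6, 0.6, 0.6, 0.6, 0.6, 0.6]
}}

```text
time_s: 64.08
tcp_pos: [0.4557, -0.2587, 0.2034]
ee_rot: [83.2, 90.0, 81.4]
contact_force: [-0.6, 0.1, 0.1]
opening: 0.403
```

Run:
```python
from h import *
st();i,im=snap('wrist','w45');i,t=snap('top','t7');i,s=snap('scene','s1')
print(proj(i,(.5945,.266,.05)),proj(i,(.505,.298,.05)))
u,v=proj(i,(.55,.28,.03)).astype(int)
a=cv2.resize(s[v-40:v+40,u-60:u+60],(420,280),interpolation=cv2.INTER_CUBIC); b=cv2.resize(t[165:265,150:300],(420,280),interpolation=cv2.INTER_CUBIC)
g=cv2.resize(t[185:255,330:435],(380,280)); w=cv2.resize(im,(380,280))
cv2.imwrite('pics/z14.png',cv2.vconcat([cv2.hconcat([a,w]),cv2.hconcat([b,g])]))
```

```text
t 64.08 tcp [ 455.7 -258.7  203.4] yyaw 88.3 down [ 0.  0. -1.] F [-0.6  0.1  0.1] open 0.403 q6 -27.9
[374.99452878 224.17188388] [384.71664677 200.18058811]
```

View pics/z14.png

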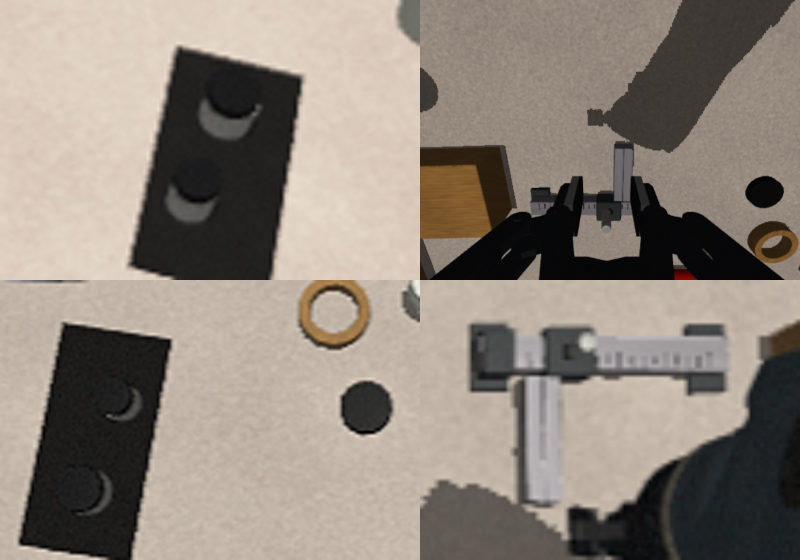

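Both tins stand lidded on the mat and the jaw is home, with the bystanders in place. I hand in.

Run:
```python
from plant import manip
print(manip.finish_job())
```

```text
the job is handed in; nothing more can be done
None
```

The job is done and handed in after about 64 s of robot time; no verdict was reported. Only the small and medium tins were on the bench.

- **Gauging:** The small tin went first and the medium tin second. Each was pressed with about 6–7 N, estimated from the 8–9 N on the post less roughly 2 N of slide friction. The anvil gave way visibly, and the jaw was opened again each time.
- **Lids:** Each tin was set on the black mat and closed with its own lid, which stopped within 0.2 mm of the expected seated height.
- **Disturbance:** The small tin was knocked about 2 cm aside on the mat during the run, leaving its lid 2–3 mm off centre. I re-centred the lid by closing the gripper over tin and lid together; it looked concentric from above afterwards.
- **Final checks:** The last pictures showed both lidded tins upright on the mat and the caliper faces together, with the jaw stopped at its end at 8.4 N. The gripper was clear of everything. The bystanders visible in those pictures were in place, but I did not measure their positions.

No final check failed. The only disagreement was the small tin's position, explained by the knock.

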